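Move the battery pack from the charger to the work lamp

TASK

Press the red catch tab of the black charger to release the blue battery pack, slide it out of the charger, then slide it into the yellow work lamp until the lamp's catch clicks up behind it and holds it fully home. Work gently: no hard shoving, jamming or wrenching at the catch. Let go of the pack and leave the spray can, jar and wrench where they are.

Things in the scene. Friction and masses are not known exactly. Their poses are not given: they have to be found in the camera images.
- pack_center (a point): Centre, half-way up, of the loose blue battery pack, about 450 g, locked in the charger at first. x along the slide, z up. Block 76 (x) x 52 (y) mm with upright sides, from 11 below to 27 above this point: grip its 52 mm. Below it a neck 30 wide, 10 high and a grey foot 44 wide, 6 high, all 76 long; the foot's underside is 27 below this point.
- charger_seat (a point): Black charger, fixed to the bench on either side: point on its slide floor (34 mm above the bench) under the centre of the pack when home (pack_center then 27 mm above it, axes agreeing). x runs from the open mouth to the end stop. With the catch pressed, a sprung plunger (6 N) drives the pack out 12 to 30 mm to -x; it then lies on the catch, ready to be pulled out.
- charger_mouth (a point): Start of the charger's rails, on the slide floor, 24 mm before charger_seat (to -x). The rails overhang the pack's foot, so it only comes out along -x: clear of the rails once pack_center is 62 mm before this point, and of the flared mouth and catch (so that it can be lifted) at 100 mm. All but the pack is under 70 mm above the bench.
- charger_tab (a point): Middle of the top of the charger's red thumb tab, 32 (x) x 50 (y) mm, 81 mm before charger_seat (to -x), 33 mm above the bench when up; it moves straight down with the catch. The locked pack's rear end is 43 mm from this point to +x and rises 55 mm above the tab.
- charger_catch (a joint): How far the charger's catch is pressed down, m: 0 up (locked), 0.011 fully down. The pack comes free at 0.008. The spring takes 1 to 2 N, plus up to 2 N of friction from the pack bearing on the tooth. It springs up again once the pack is gone.
- lamp_seat (a point): Yellow work lamp, fixed to the bench, with a slide like the charger's: point on its slide floor (34 mm above the bench) under the centre of the pack when home, but only to within 12 mm along x: its catch, plunger and end stop sit on one block, clamped up to 12 mm nearer or farther, unmeasured. Home: pack_center 27 mm above the floor, axes agreeing. x runs from mouth to stop.
- lamp_mouth (a point): Start of the lamp's rails, on the slide floor, 24 mm before lamp_seat (to -x). From here the rails hold the foot with 1.2 mm play each side and above. A flare, about 4 mm each way, leads in from 21 mm before this point. The catch's ramp stands in the mouth, 42 to 14 mm (give or take 12) before this point, and rises to 8 mm above the floor; the foot rides over it and pushes it down.
- lamp_stop (a point): Nominal place (within 12 mm in x, see lamp_seat) of the lamp's hard end stop, at floor level, 40.5 mm beyond lamp_seat, 34 mm high; the pack's front end is 2.5 mm short of the real stop when home. A sprung plunger (4 to 6 N) meets the pack 11.5 mm before home; pushing in takes 5 to 15 N in all. Beyond, to 180 mm from lamp_seat, lie the light panel and a steel bail, under 60 mm high.
- lamp_catch (a joint): How far the lamp's red catch is pressed down, m: 0 up, about 0.008 while the pack lies on it. It snaps up behind the pack's rear end as the pack reaches home; let go, the plunger then holds the pack back against it, at home. If it did not click, the pack is pushed back 10 to 20 mm and lies on the catch.
- spray_can: Blue spray can, 58 mm across, 160 high, loose; origin at the centre of its underside.
- grease_jar: Amber jar with steel cap, 60 mm across, 65 high, loose; origin at the centre of its underside.
- wrench: Steel wrench, 160 mm long, lying flat, loose; origin under its middle, x along it.
Not all that is in view belongs to the job. What is shaped like the part that bears pack_center but purple is not meant. Of the things that look like the part that bears charger_seat, the larger one is meant.

How it is judged (in metres and radians):
On the way, in this order (a step that is already met when the one before it is completed fails the run):
1. the charger's catch is pressed down (value of joint charger_catch above 0.006 m), for 0.05 s.
2. the pack is out of the charger (horizontal distance between pack_center and charger_seat above 0.09 m), for 0.1 s.
At the end, for the whole second after the job is handed in: The pack is locked in the lamp's slide: within 15 mm of lamp_seat along it and 3 mm across, centre 24 to 30 mm above its floor, turned under 0.08 rad; the lamp's catch is up behind it (pressed under 3 mm), the charger's catch is up too; the pack is at rest (x of pack_center in the frame of lamp_seat between -0.015 and 0.0155 m and y of pack_center in the frame of lamp_seat between -0.003 and 0.003 m and z of pack_center in the frame of lamp_seat between 0.024 and 0.03 m and value of joint each of lamp_catch, charger_catch below 0.003 m and angle between the x axis of pack_center and the x axis of lamp_seat, either way round below 0.08 rad and linear speed of pack below 0.01 m/s); the robot touches nothing.
It fails at once if the pack is rammed against the lamp's end stop and catch with more than 25 N (contact force between pack and lamp_block above 25 N).
It fails at once if the pack is jammed in the lamp's rails with more than 45 N in all (contact force between pack and lamp above 45 N).
It fails at once if the pack is wrenched against the charger with more than 45 N (contact force between pack and charger above 45 N).
It fails at once if the robot presses on the charger or the lamp with more than 30 N (contact force between any of the fingers, the arm and charger above 30 N or contact force between any of the fingers, the arm and lamp above 30 N).
It fails at once if the spray can, jar or wrench is moved more than 20 mm (distance of any of spray_can, grease_jar, wrench from where it was at the start of the episode above 0.02 m).
It also fails if it takes over 61 s, if anything falls off the work surface, if the arm or the gripper's body presses on something with over 40 N, if the wrist force passes 120 N, or if a joint passes its speed limit or range.

ROBOT

A 7-joint arm with a two-finger parallel gripper is mounted at the origin on the work surface. World frame = base frame: x ahead of the robot, y to its left, z up, the work surface at z = 0. Lengths are in m, angles in degrees, forces in N, time in s.
With the tool pointing down it reaches from about 0.425 to 1.025 m from the base axis. Payload 9.4 kg.
Tool frame: the origin (TCP) lies at the very end of the fingers, on their centre line; the grasp point (between the pads) lies 19 mm behind it; x points along the fingers, y is the direction in which the jaws open and shut, and the axes are right-handed (so a half turn about x gives the same grasp; the last joint's range is limited). The gripper opens to 93 mm and grips with 3 to 60 N. Pads are 15 mm wide; open, the fingers measure 128 mm over their backs; the gripper's body (75 mm by 188 mm) begins 65 mm behind the grasp point.
Start: joints at [-67.821, 34.337, -0.143, 91.639, 0.103, 54.024, -4.572], TCP at [0.324, 0.648, 0.219] pointing down, gripper open.
Joint ranges: [-147.43, 147.43], [-19.82, 112.94], [-74.19, 73.91], [6.32, 146.72], [-59.91, 239.91], [6.04, 106.73], [-150.56, 150.56]. Speed limits (degrees/s): [127.2, 127.2, 172.46, 172.46, 180, 180, 180].

INTERFACE

Orientations are given as a 3x3 rotation matrix whose columns are the frame's x, y, z axes.
In Python, from bench import telemetry, viewer, arm, nets gives the robot as it stands.
- The arm moves only by the tool jog_arm, never from a script. Its argument "targets" is one flat list of numbers, 7 for each row, row after row: the turn, a rotation vector about the tool's x, y, z in rad, then the shift along the tool's x, y, z in mm, then the closure, from 0 (fully open) to 1 (shut). In form: [wx, wy, wz, tx, ty, tz, claw, wx, wy, wz, tx, ty, tz, claw, ...]. A call has 1 to 20 rows; each row shifts and turns the commanded pose from where the row before left it, along the tool's axes as they then stand; what a row does not reach is not made up. A row lasts 1/12 s, in which the tool goes at most 41.7 mm and 7.16 degrees, less where a joint would pass 70% of its speed; a pose out of reach is approached as far as the arm can. A call with a gripper value outside its range is refused whole. The fingers move at their own pace and stop on an object; "force" is the grip in N (left out, the last holds). Time passes only in rows, so rows that do not move let the fingers close. It gives the time, the measured TCP pose, the force and the opening at its end, in the units of the state.
- telemetry.get_obs(): the state, without advancing time (a new reading comes with each control period).
- viewer.camera(name): name is "side" or "top"; returns the picture (384x512x3 uint8, red, green, blue); there is no depth.
- viewer.get_calibration(name): a dict with "intrinsics" (3x3 intrinsics, pixels), "D" ([k1, k2, p1, p2, k3] as OpenCV has them; the pictures are not rectified), "R" (3x3) and "t" (3): a world point X has camera coordinates R X + t. Camera axes: x right, y down, z forward; pixel columns grow to the right and rows downward; lengths in m; the calibration is good to about 2 mm. A picture is of the moment at which its call begins. get_calibration takes no time and is no camera call.
- arm.sign_off(): hands the job in, once; it reports no verdict.
Trained networks look in the newest picture that a camera, given by its name, has taken for a name from the list of things; names that differ only in an ending like _2 or _b are one class to them, and where a whole thing is asked for, a point or a joint stands for the part that bears it (a point fixed in the world has none). Each returns a list of dicts, best first, with "confidence" (0 to 1); they miss things now and then, are a little off and sometimes report something else, mostly with a low value. They report only what shows in the picture. A call takes as long as a camera call. They do not tell look-alikes from the thing itself.
- nets.look_for(camera, name): "rect" ([left, top, right, bottom] as shares, 0 to 1, of the picture: columns of its width, rows of its height, round what is visible of it).
The state is a dict: "time": time; "q": joint angles; "qd": joint speeds; "tau": joint torques, N m; "tcp_pos": TCP position; "tcp_rot": TCP orientation; "force": force on the tool from outside, world axes, zero at the start; "moment": the same for the moment, N m; "gripper_width": finger opening in m.
Only numpy, scipy, OpenCV 4.12 (cv2) and the standard library are available. Lean on these libraries where they do the work, as an engineer would, in place of code of your own. Each camera call takes 0.05 s, during which the arm holds its last target.

## Working session

There is one attempt and no reset: what is moved stays moved. The work goes in short steps, Python scripts to look and compute and a tool call to move; the robot and the scene stay as the last step left them, time stands still between calls to the robot, and variables do not carry over. Pictures are saved under pics/ and viewed, and the job is handed in when it is done.

Besides the shell and the picture viewer there is one more tool, called after "Request:" in YAML: its name, and indented under it one key for each argument. jog_arm: Moves the arm, as the interface text tells. Its arguments: {"type":"object","properties":{"targets":{"type":"array","items":{"type":"number"}},"force":{"type":"number"}},"required":["targets"]}

```bash
mkdir -p pics; ls; python3 - <<'E'
from bench import telemetry, viewer, arm, nets
import cv2
o=telemetry.get_obs()
print({k:(v if not hasattr(v,'tolist') else v.tolist()) for k,v in o.items()})
for c in ["top","side"]:
    im=viewer.camera(c); cv2.imwrite(f"pics/{c}0.png",im[:,:,::-1])
    cv2.imwrite(f"pics/{c}0b.png",cv2.resize(im[:,:,::-1],(800,600),interpolation=cv2.INTER_CUBIC))
    k=viewer.get_calibration(c); print(c,k)
    for n in ["pack_center","charger_seat","lamp_seat","charger_tab","charger_catch","lamp_catch","spray_can","grease_jar","wrench"]:
        try: 
            print(n,[( [round(a*s) for a,s in zip(d['rect'],(512,384,512,384))],round(d['confidence'],2)) for d in nets.look_for(c,n)][:4])
        except Exception as e: print(n,e)
E
```

```text
pics
{'time': 0.0, 'q': [-67.82119661744206, 34.38345361348769, -0.14705963871222927, 91.68003334516538, 0.10212712936207835, 54.0251396140614, -4.570696613268827], 'qd': [-0.006054287782038777, 0.020757724506469465, 0.029152031063264004, 0.014839441661826635, 0.09366743956952227, -0.0675787005647416, -0.06388147359423171], 'tau': [-0.0005802161831525154, -76.50398254394531, 1.4966080337762833, -25.235407948493958, -0.05249116220511496, 0.016574380570091307, 0.00012230957963765832], 'tcp_pos': [0.32410376064633595, 0.647974667349448, 0.21777863763262634], 'tcp_rot': [[-0.0005864936590925703, 0.4472594021681776, 0.8944040939068606], [-0.001428865225976988, 0.8944029598869052, -0.4472597720449591], [-0.9999988071839655, -0.0015402979280265468, 0.00011451174210208063]], 'force': [0.9783828898848022, 1.0718566947723203, -0.03235569861308099], 'moment': [-0.01033327284294771, -0.03232235816617226, -0.005970015635903521], 'gripper_width': 0.09304367525955438}
top {'intrinsics': array([[432.18054342,   0.        , 253.40441188],
       [  0.        , 432.18054342, 195.42524271],
       [  0
[... 1206 characters left out ...]
1836893, -0.01264634],
       [-0.24532517, -0.50758201, -0.8259395 ],
       [ 0.33912837,  0.75321175, -0.5636169 ]]), 't': array([-0.50335876,  0.21103492,  1.15947712])}
pack_center [([279, 203, 308, 232], 0.97), ([343, 241, 362, 273], 0.92)]
charger_seat [([254, 203, 334, 256], 0.96)]
lamp_seat [([216, 148, 297, 178], 0.76)]
charger_tab [([261, 225, 285, 244], 0.71), ([208, 288, 229, 304], 0.66)]
charger_catch [([259, 228, 286, 243], 0.7), ([207, 288, 225, 300], 0.46)]
lamp_catch [([191, 219, 239, 231], 0.69), ([256, 202, 332, 256], 0.27)]
spray_can [([215, 103, 231, 141], 0.86)]
grease_jar [([302, 171, 321, 193], 0.71)]
wrench [([191, 218, 237, 230], 0.55), ([217, 101, 230, 141], 0.4)]
```

View pics/top0b.png

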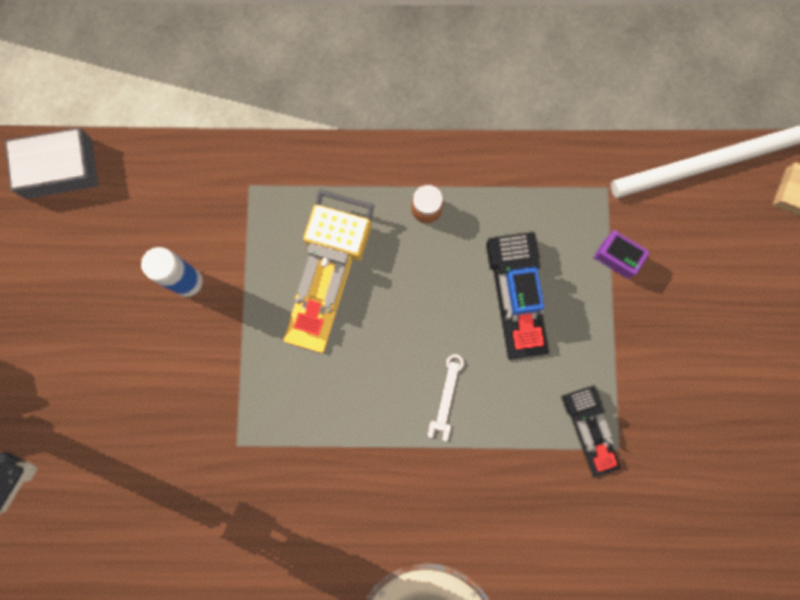

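View pics/side0b.png

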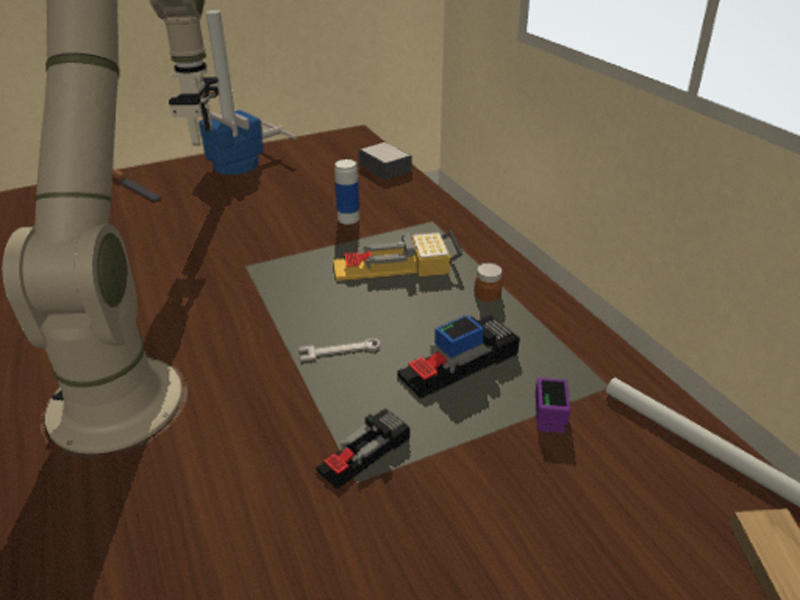

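```bash
python3 - <<'E'
import cv2
t=cv2.imread("pics/top0.png"); s=cv2.imread("pics/side0.png")
def crop(im,x0,y0,x1,y1,k,n):
    c=cv2.resize(im[y0:y1,x0:x1],None,fx=k,fy=k,interpolation=cv2.INTER_CUBIC)
    for x in range(x0,x1,10): cv2.putText(c,str(x),((x-x0)*k,8),0,.3,(0,255,255),1); cv2.line(c,((x-x0)*k,10),((x-x0)*k,14),(0,255,255),1)
    for y in range(y0,y1,10): cv2.putText(c,str(y),(0,(y-y0)*k+4),0,.3,(0,255,255),1)
    cv2.imwrite(n,c)
crop(t,305,143,360,235,6,"pics/c1.png")
crop(t,175,115,245,230,5,"pics/c2.png")
crop(s,250,195,340,260,8,"pics/c3.png")
crop(s,205,140,300,190,8,"pics/c4.png")
E
```

```text
(no output)
```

View pics/c1.png

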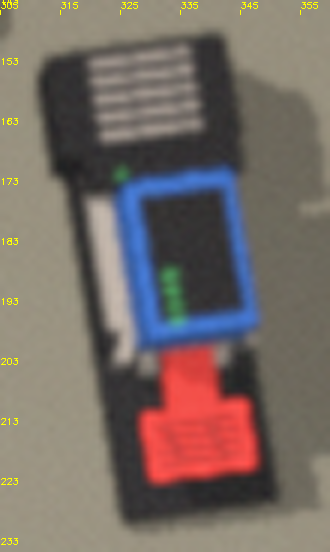

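View pics/c2.png

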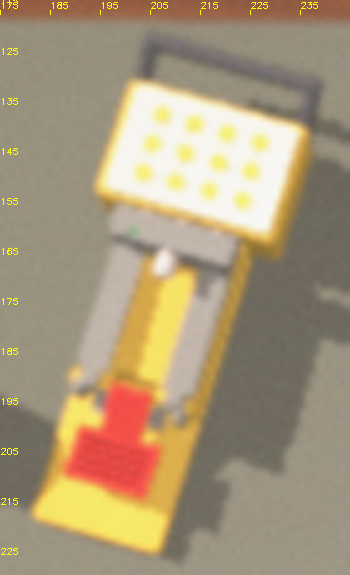

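View pics/c3.png

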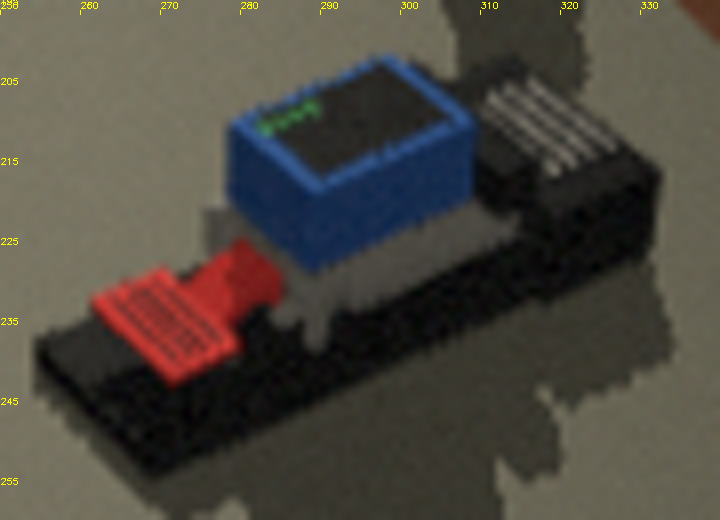

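View pics/c4.png

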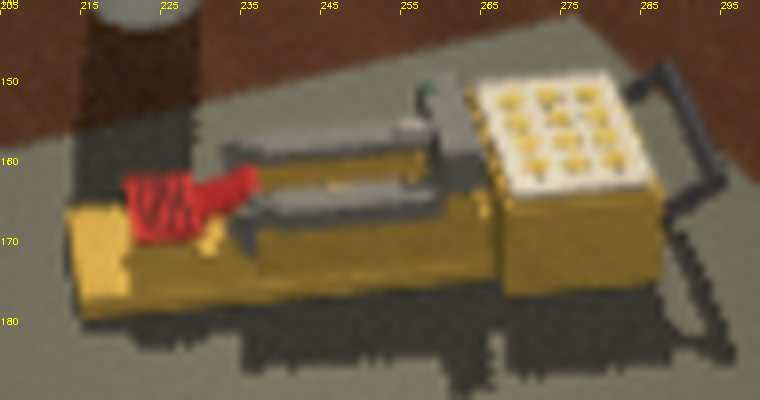

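```bash
cat > h.py <<'E'
import numpy as np, cv2
from scipy.optimize import least_squares
from bench import telemetry, viewer, arm, nets
C={c:viewer.get_calibration(c) for c in("top","side")}
def proj(c,X):
    k=C[c]; X=np.atleast_2d(np.asarray(X,float))
    return cv2.projectPoints(X.reshape(-1,1,3),cv2.Rodrigues(k["R"])[0],k["t"],k["intrinsics"],k["D"])[0].reshape(-1,2)
def W(p,L):  # p=x,y,yaw ; L local points, z absolute
    L=np.atleast_2d(np.asarray(L,float)); c,s=np.cos(p[2]),np.sin(p[2])
    return np.c_[p[0]+c*L[:,0]-s*L[:,1],p[1]+s*L[:,0]+c*L[:,1],L[:,2]]
def back(c,uv,z):
    k=C[c]; n=cv2.undistortPoints(np.array(uv,float).reshape(-1,1,2),k["intrinsics"],k["D"]).reshape(-1,2)
    d=np.c_[n,np.ones(len(n))]@k["R"]; o=-k["R"].T@k["t"]
    return o+d*((z-o[2])/d[:,2])[:,None]
def cp(c,x0,y0,k): c=np.array(c,float); return (c+.5)/k-.5+np.array([x0,y0])
E
python3 - <<'E'
from h import *
tp=cp([(118,182),(233,170),(258,327),(140,345)],305,143,6)
tt=cp([(140,411),(248,399),(259,470),(148,483)],305,143,6)
sp=cp([(390,55),(475,122),(316,190),(233,122)],250,195,8)
st=cp([(160,268),(240,347),(175,385),(92,297)],250,195,8)
P=[(38,26,.088),(38,-26,.088),(-38,-26,.088),(-38,26,.088)]
T=[(-65,25,.033),(-65,-25,.033),(-97,-25,.033),(-97,25,.033)]
m=lambda L:np.array(L)*[1e-3,1e-3,1]
for n,c,uv,z in(("Ptop","top",tp,.088),("Pside","side",sp,.088),("Ttop","top",tt,.033),("Tside","side",st,.033)):
    b=back(c,uv,z); e=lambda i,j:round(1e3*np.linalg.norm(b[i]-b[j]),1)
    print(n,np.round(b[:,:2].mean(0),4),"w",e(0,1),e(2,3),"l",e(1,2),e(3,0), "yaw",np.degrees(np.arctan2(*( (b[0]+b[1]-b[2]-b[3])[[1,0]]))))
f=lambda p,cams=("top","side"):np.r_[tuple((proj(c,W(p,m(L)))-uv).ravel() for c,L,uv in(("top",P,tp),("top",T,tt),("side",P,sp),("side",T,st)) if c in cams)]
for cams in(("top",),("side",),("top","side")):
    r=least_squares(lambda p:f(p,cams),[.7,-.15,0],loss="soft_l1"); print(cams,r.x[:2],np.degrees(r.x[2]),np.round(r.fun,2))
E
```

```text
Ptop [ 0.6103 -0.1695] w 53.6 54.9 l 74.4 77.0 yaw 6.946360841726528
Pside [ 0.6119 -0.1725] w 48.4 47.2 l 70.5 71.4 yaw 7.79874817773215
Ttop [ 0.5309 -0.183 ] w 52.0 53.2 l 34.3 34.7 yaw 6.148482212297653
Tside [ 0.5311 -0.1851] w 50.7 54.6 l 30.6 29.5 yaw 10.900240193058393
('top',) [ 0.61061841 -0.17033743] 8.408994812924549 [ 0.3   0.16 -0.38 -0.39  0.18  0.11  1.16 -0.31 -0.08  0.8  -0.84  0.42
 -0.73 -0.42  0.45 -0.2 ]
('side',) [ 0.61153741 -0.17266234] 8.778142245575019 [ 0.06 -0.64  0.89 -0.05 -0.27  1.01 -1.06 -0.    0.34  0.1   0.66 -0.26
 -0.4  -0.66 -0.22  0.58]
('top', 'side') [ 0.61121578 -0.17120245] 8.60801570259161 [ 0.56 -0.01 -0.12 -0.63  0.54 -0.14  1.53 -0.5   0.3   0.61 -0.47  0.17
 -0.32 -0.68  0.87 -0.39 -0.24 -0.86  0.53 -0.27 -0.67  0.73 -1.4  -0.29
 -0.01 -0.21  0.26 -0.57 -0.83 -1.   -0.58  0.24]
```

```bash
cat >> h.py <<'E'
def edges(img,c,A,B,fun,n=15,r=3.0,sub=8,trim=.15):
    """signed normal offsets (px) of image edge from projected 3D segment A-B; fun: img->scalar"""
    S=fun(img.astype(np.float32)).astype(np.float32)
    t=np.linspace(trim,1-trim,n)[:,None]; uv=proj(c,A+(np.asarray(B)-A)*t)
    d=uv[-1]-uv[0]; d/=np.linalg.norm(d); nn=np.array([-d[1],d[0]])
    o=np.arange(-r,r+1e-6,1/sub); g=uv[:,None]+o[None,:,None]*nn
    v=cv2.remap(S,g[...,0].astype(np.float32),g[...,1].astype(np.float32),cv2.INTER_CUBIC)
    G=np.abs(np.gradient(cv2.GaussianBlur(v,(0,0),sigmaX=4,sigmaY=.01),axis=1))
    k=G.argmax(1); w=G.max(1)
    # centroid refine
    off=[]
    for i in range(n):
        a,b=max(0,k[i]-8),min(len(o),k[i]+9); off.append((G[i,a:b]*o[a:b]).sum()/G[i,a:b].sum())
    return np.array(off),w
def efit(p0,segs,imgs,it=6,r0=3.0,r1=1.5,ppar=W):
    p=np.array(p0,float)
    for q in range(it):
        r=r0 if q<2 else r1; J=[];e=[];tag=[]
        for c,A,B,fun in segs:
            w3=ppar(p,[A,B]); off,w=edges(imgs[c],c,w3[0],w3[1],fun,r=r)
            off=np.median(off)+0*off[:2] if False else off
            uv=proj(c,w3); d=uv[1]-uv[0]; d/=np.linalg.norm(d); nn=np.array([-d[1],d[0]])
            t=np.linspace(.15,.85,len(off))
            row=[]
            for k in range(len(p)):
                dp=p.copy(); dp[k]+=1e-4; u2=proj(c,ppar(dp,[A,B])); dd=(u2-uv)/1e-4
                row.append(((1-t)[:,None]*dd[0]+t[:,None]*dd[1])@nn)
            J.append(np.array(row).T); e.append(off); tag.append(off)
        J=np.vstack(J);e=np.concatenate(e); x=np.zeros(len(p))
        for _ in range(5):
            w=1/(1+(np.abs(e-J@x)/.4)**2); x=np.linalg.lstsq(J*w[:,None]**.5,e*w**.5,rcond=None)[0]
        p=p+x
    return p,[(np.round(np.median(t),2)) for t in tag]
def loop(pts): return [(pts[i],pts[(i+1)%len(pts)]) for i in range(len(pts))]
blue=lambda I:I[...,2]-I[...,0]
red=lambda I:I[...,0]-I[...,1]
gray=lambda I:I.mean(-1)
E
python3 - <<'E'
from h import *
imgs={c:cv2.imread(f"pics/{c}0.png")[:,:,::-1] for c in C}
P=[(.038,.026,.088),(.038,-.026,.088),(-.038,-.026,.088),(-.038,.026,.088)]
T=[(-.065,.025,.033),(-.065,-.025,.033),(-.097,-.025,.033),(-.097,.025,.033)]
Pl=loop(P);Tl=loop(T)
Bl=[(a,b,c) for a,b,c in []]
segs=[]
for cams in(("top",),("side",),("top","side")):
    segs=[]
    for c in cams:
        segs+=[(c,a,b,blue) for a,b in (Pl if c=="top" else [Pl[0],Pl[3]])]
        if c=="side": segs+=[(c,(.038,-.026,.050),(-.038,-.026,.050),blue),(c,(-.038,.026,.050),(-.038,-.026,.050),blue)]
        segs+=[(c,a,b,red) for a,b in Tl[1:]]
    p,t=efit([.6112,-.1712,.15],segs,imgs); print(cams,p[:2],np.degrees(p[2]),t)
E
```

```text
('top',) [ 0.60956914 -0.16998623] 9.902632163800483 [np.float64(-0.42), np.float64(-0.34), np.float64(-0.31), np.float64(-0.49), np.float64(-0.33), np.float64(-0.03), np.float64(-0.58)]
('side',) [ 0.61125074 -0.170567  ] 10.05085816134722 [np.float64(-0.11), np.float64(0.43), np.float64(0.3), np.float64(-0.36), np.float64(-0.33), np.float64(-0.32), np.float64(-0.32)]
('top', 'side') [ 0.61024952 -0.1703923 ] 9.905921132043275 [np.float64(-0.31), np.float64(-0.23), np.float64(-0.38), np.float64(-0.5), np.float64(-0.22), np.float64(-0.22), np.float64(-0.62), np.float64(-0.27), np.float64(0.45), np.float64(0.22), np.float64(-0.45), np.float64(-0.42), np.float64(-0.02), np.float64(-0.22)]
```

```bash
python3 - <<'E'
from h import *
imgs={c:cv2.imread(f"pics/{c}0.png")[:,:,::-1] for c in C}
b=back("top",cp([(78,425),(160,446),(148,500),(65,475)],175,115,5),.033)
print(b, np.linalg.norm(b[0]-b[1]),np.linalg.norm(b[1]-b[2]))
T=[(-.065,.025,.033),(-.065,-.025,.033),(-.097,-.025,.033),(-.097,.025,.033)]
Tl=loop(T)
m=b.mean(0); yaw=np.arctan2(*((b[0]+b[1]-b[2]-b[3])[[1,0]])); print(np.degrees(yaw))
p0=[m[0]+.081*np.cos(yaw),m[1]+.081*np.sin(yaw),yaw]
rg=lambda I:I[...,0]*0+I[...,1]-0.0*I[...,0]
for cams in(("top",),("side",),("top","side")):
  p,t=efit(p0,[(c,a,bb,rg) for c in cams for a,bb in Tl[1:]],imgs); print(cams,p[:2],np.degrees(p[2]),t)
pc=[.6102,-.1704,np.radians(9.9)]
pl=p
def ortho(c,p,z,k=3,x=(-.15,.2),y=(-.06,.06)):
    xs=np.arange(x[1],x[0],-.001/k); ys=np.arange(y[1],y[0],-.001/k)
    X,Y=np.meshgrid(xs,ys,indexing="ij"); w=W(p,np.c_[X.ravel(),Y.ravel(),0*X.ravel()+z])
    uv=proj(c,w).reshape(*X.shape,2).astype(np.float32)
    o=cv2.remap(imgs[c],uv[...,0],uv[...,1],cv2.INTER_CUBIC)[:,:,::-1].copy()
    return o
def lab(o,k=1.6):
    o=o.copy()
    return o
rows=[]
for n,p in(("charger",pc),("lamp",pl)):
    x=(-.13,.06)
    im=[ortho(c,p,.042,x=x) for c in("top","side")]
    o=np.hstack(im)
    for i in range(-13,7):
        yy=int((x[1]-i*.01)*3000); 
        cv2.line(o,(0,yy),(8 if i%5 else 25,yy),(0,255,255),1); cv2.line(o,(360,yy),(368 if i%5 else 385,yy),(0,255,255),1)
    for off in(0,360):
        for dy in(-20,0,20): cv2.line(o,(off+180-3*dy,0),(off+180-3*dy,6),(0,255,0),1)
        cv2.line(o,(off+180,0),(off+180,570),(0,255,0),1)
    cv2.imwrite(f"pics/or_{n}.png",o); print(o.shape)
E
```

```text
[[0.57531081 0.24191872 0.033     ]
 [0.56338688 0.19413949 0.033     ]
 [0.53193508 0.20019696 0.033     ]
 [0.54608107 0.24844002 0.033     ]] 0.049244645871668304 0.032029800916048616
-11.711062375364227
('top',) [0.63110396 0.19642131] -17.94315650449835 [np.float64(0.1), np.float64(-0.01), np.float64(0.11)]
('side',) [0.63128142 0.20191258] -9.4614724876374 [np.float64(-0.08), np.float64(0.01), np.float64(-0.16)]
('top', 'side') [0.63118656 0.19641222] -17.71376898774149 [np.float64(0.2), np.float64(-0.01), np.float64(0.01), np.float64(-0.59), np.float64(0.13), np.float64(0.25)]
(570, 720, 3)
(570, 720, 3)
```

```bash
ls pics
```

```text
c1.png
c2.png
c3.png
c4.png
or_charger.png
or_lamp.png
side0.png
side0b.png
top0.png
top0b.png
```

View pics/or_charger.png

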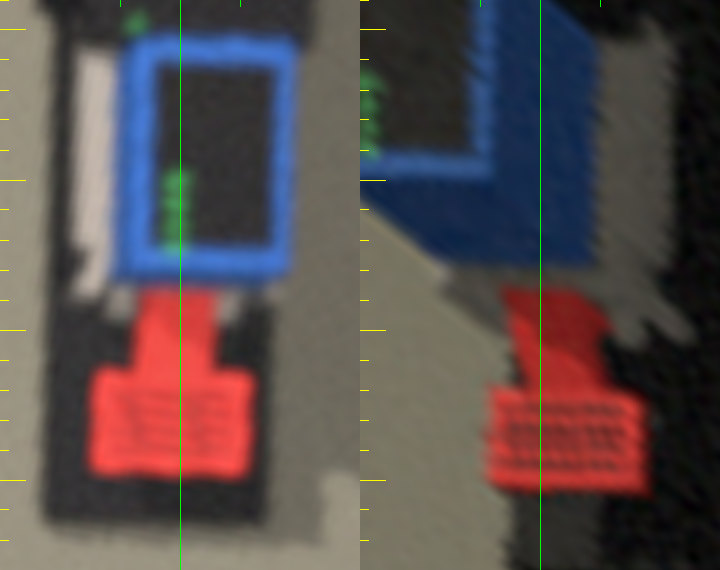

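View pics/or_lamp.png

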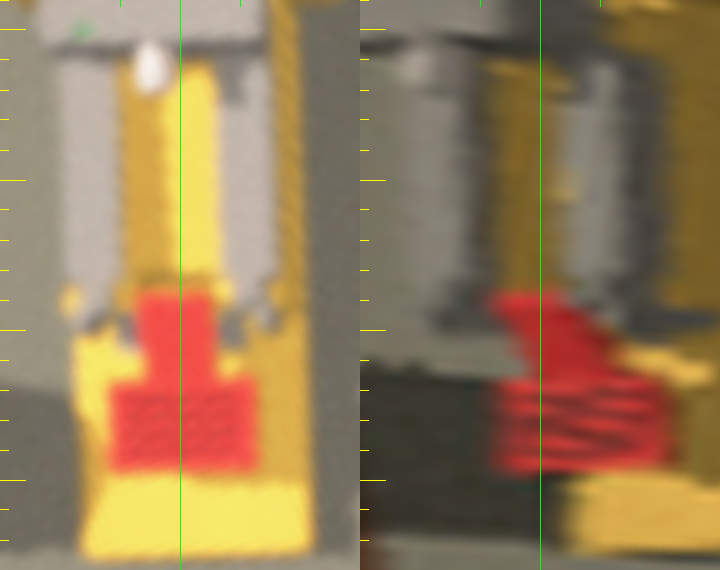

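```bash
cat >> h.py <<'E'
from scipy.optimize import minimize
def gfit(p0,segs,imgs,sg=.8,ppar=W,step=(.004,.004,.05)):
    cache={}
    def fields(c,fun):
        k=(c,id(fun))
        if k not in cache:
            S=cv2.GaussianBlur(fun(imgs[c].astype(np.float32)).astype(np.float32),(0,0),sg)
            cache[k]=(cv2.Sobel(S,cv2.CV_32F,1,0)/8,cv2.Sobel(S,cv2.CV_32F,0,1)/8)
        return cache[k]
    def cost(p,per=False):
        out=[]
        for c,A,B,fun in segs:
            w=ppar(p,[A,B]); t=np.linspace(.08,.92,40)[:,None]; uv=proj(c,w[0]+(w[1]-w[0])*t).astype(np.float32)
            d=uv[-1]-uv[0]; L=np.linalg.norm(d); nn=np.array([-d[1],d[0]])/L
            gx,gy=fields(c,fun)
            g=cv2.remap(gx,uv[:,:1],uv[:,1:],cv2.INTER_CUBIC)*nn[0]+cv2.remap(gy,uv[:,:1],uv[:,1:],cv2.INTER_CUBIC)*nn[1]
            out.append(abs(g.mean())*L)
        return out if per else -sum(out)
    s=np.array([p0]+[np.array(p0)+np.eye(len(p0))[i]*step[i] for i in range(len(p0))])
    r=minimize(cost,p0,method="Nelder-Mead",options=dict(initial_simplex=s,xatol=1e-5,fatol=1e-4,maxiter=2000))
    return r.x,r.fun
E
python3 - <<'E'
from h import *
imgs={c:cv2.imread(f"pics/{c}0.png")[:,:,::-1] for c in C}
P=[(.038,.026,.088),(.038,-.026,.088),(-.038,-.026,.088),(-.038,.026,.088)]
T=[(-.065,.025,.033),(-.065,-.025,.033),(-.097,-.025,.033),(-.097,.025,.033)]
Pl=loop(P);Tl=loop(T)
for cams in(("top",),("side",),("top","side")):
  for what in("P","T","PT"):
    segs=[]
    for c in cams:
        if "P" in what:
            segs+=[(c,a,b,blue) for a,b in (Pl if c=="top" else [Pl[0],Pl[3]])]
            if c=="side": segs+=[(c,(.038,-.026,.050),(-.038,-.026,.050),blue),(c,(-.038,.026,.050),(-.038,-.026,.050),blue)]
        if "T" in what: segs+=[(c,a,b,red) for a,b in Tl[1:]]
    p,f=gfit([.6105,-.1705,.14],segs,imgs); print(cams,what,p[:2].round(4),np.degrees(p[2]).round(2),f)
green=lambda I:I[...,1]
p0=[.631,.197,-.24]
for cams in(("top",),("side",),("top","side")):
    p,f=gfit(p0,[(c,a,b,green) for c in cams for a,b in Tl[1:]],imgs); print("lamp tab",cams,p[:2].round(4),np.degrees(p[2]).round(2),f)
E
```

```text
('top',) P [ 0.6103 -0.1702] 8.88 -2780.2802734375
('top',) T [ 0.6096 -0.1713] 8.33 -1649.264404296875
('top',) PT [ 0.6099 -0.1702] 8.93 -4411.4267578125
('side',) P [ 0.6122 -0.1701] 8.36 -1446.650146484375
('side',) T [ 0.61   -0.1728] 8.78 -1117.591552734375
('side',) PT [ 0.6107 -0.1706] 9.99 -2489.47265625
('top', 'side') P [ 0.6107 -0.1702] 8.84 -4176.68115234375
('top', 'side') T [ 0.6097 -0.1707] 9.38 -2702.7734375
('top', 'side') PT [ 0.6102 -0.1704] 9.35 -6831.61181640625
lamp tab ('top',) [0.6306 0.1943] -19.35 -1221.5596923828125
lamp tab ('side',) [0.625  0.2489] 23.22 -427.51495361328125
lamp tab ('top', 'side') [0.6317 0.1968] -17.13 -1462.4105224609375
```

```bash
python3 - <<'E'
from h import *
img=cv2.imread("pics/top0.png")[:,:,::-1]
imgs={c:cv2.imread(f"pics/{c}0.png")[:,:,::-1] for c in C}
# line fits: 4-parameter-free: params = two endpoints' lateral offset in image
def refine(c,a,b,fun,z):
    a,b=np.array(a,float),np.array(b,float)
    S=cv2.GaussianBlur(fun(imgs[c].astype(np.float32)).astype(np.float32),(0,0),.7)
    gx,gy=cv2.Sobel(S,cv2.CV_32F,1,0)/8,cv2.Sobel(S,cv2.CV_32F,0,1)/8
    d=(b-a)/np.linalg.norm(b-a); n=np.array([-d[1],d[0]])
    best=None
    for i in np.arange(-2.5,2.51,.1):
        for j in np.arange(-2.5,2.51,.1):
            t=np.linspace(0.05,.95,40)[:,None]; uv=((a+i*n)+(b+j*n-a-i*n)*t).astype(np.float32)
            g=cv2.remap(gx,uv[:,:1],uv[:,1:],1)*n[0]+cv2.remap(gy,uv[:,:1],uv[:,1:],1)*n[1]
            s=abs(g.mean())
            if best is None or s>best[0]: best=(s,a+i*n,b+j*n)
    s,a,b=best; X=back(c,[a,b],z); D=X[1]-X[0]
    print(c,round(float(s),1),a.round(2),b.round(2),"yaw",np.degrees(np.arctan2(D[1],D[0])).round(2),X[:,:2].round(4).tolist())
q=lambda *p:cp(p,175,115,5)
green=lambda I:I[...,1]; bl=lambda I:I[...,2]
for n,a,b,f,z in [("rail L out",(80,362),(112,250),gray,.045),("rail L in",(103,372),(140,255),bl,.045),("rail R in",(167,385),(193,285),bl,.045),
  ("rail R out",(190,395),(222,290),bl,.045),("base R",(162,545),(225,335),bl,.0),("base L",(35,510),(70,410),bl,.02),("tabL",(65,475),(78,428),green,.033),("tabR",(148,498),(160,448),green,.033),
  ("panel L",(97,188),(130,84),gray,.055),("panel R",(273,238),(303,128),bl,.055),("front",(162,553),(32,517),bl,.0)]:
    print(n,end=" "); u=q(a,b); refine("top",u[0],u[1],f,z)
q=lambda *p:cp(p,205,140,8)
for n,a,b,f,z in [("base near",(90,318),(495,285),gray,0),("near rail outtop",(255,205),(430,185),gray,.045),("far rail",(235,158),(405,140),gray,.045)]:
    print(n,end=" "); u=q(a,b); refine("side",u[0],u[1],f,z)
E
```

```text
rail L out top 12.0 [189.73 186.75] [197.  164.6] yaw -16.12 [[0.6109, 0.2426], [0.6765, 0.2236]]
rail L in top 28.8 [196.06 189.27] [203.36 165.84] yaw -15.42 [[0.6036, 0.2242], [0.6729, 0.2051]]
rail R in top 20.7 [206.84 191.3 ] [213.01 171.55] yaw -15.68 [[0.598, 0.193], [0.6562, 0.1767]]
rail R out top 31.3 [213.27 193.8 ] [219.77 172.83] yaw -15.69 [[0.5908, 0.1743], [0.6525, 0.157]]
base R top 12.3 [204.61 222.88] [217.21 180.88] yaw -15.16 [[0.5114, 0.2024], [0.6378, 0.1682]]
base L top 4.5 [180.18 216.1 ] [187.94 196.37] yaw -19.41 [[0.5286, 0.2714], [0.5869, 0.2509]]
tabL top 35.5 [187.7  209.63] [190.3  200.23] yaw -13.47 [[0.546, 0.2482], [0.5735, 0.2416]]
tabR top 27.3 [203.62 214.06] [206.79 204.25] yaw -16.33 [[0.5335, 0.2019], [0.5621, 0.1935]]
panel L top 27.5 [193.9  152.17] [200.98 131.52] yaw -16.79 [[0.7109, 0.2322], [0.7731, 0.2135]]
panel R top 54.2 [228.14 161.91] [234.81 140.09] yaw -15.62 [[0.6827, 0.1326], [0.748, 0.1144]]
front top 11.4 [206.6  226.65] [180.76 218.87] yaw 73.73 [[0.5003, 0.1962], [0.5227, 0.273]]
base near side 14.5 [215.75 178.52] [266.36 174.29] yaw -17.17 [[0.51, 0.2026], [0.6852, 0.1484]]
near rail outtop side 17.8 [236.55 166.18] [258.54 164.67] yaw -18.49 [[0.5827, 0.1797], [0.6569, 0.1548]]
far rail side 16.9 [233.8  158.02] [255.28 157.96] yaw -25.64 [[0.5957, 0.2358], [0.6663, 0.2019]]
```

```bash
cat >> h.py <<'E'
PC=[.6103,-.1703,np.radians(8.9)]; PL=[.6322,.1994,np.radians(-15.7)]
def go(p,l,z):
    """tool delta from measured pose to local point l=(x,y) of frame p, tcp height z, tool z along local x"""
    o=telemetry.get_obs(); R=np.array(o["tcp_rot"]);t=np.array(o["tcp_pos"])
    w=W(p,[(l[0],l[1],z)])[0]; c,s=np.cos(p[2]),np.sin(p[2])
    Rt=np.c_[[0,0,-1],[-s,c,0],[c,s,0]]
    rv=cv2.Rodrigues(R.T@Rt)[0].ravel()
    print("t",round(o["time"],2),"tcp",t.round(4),"F",np.array(o["force"]).round(1),"w",round(o["gripper_width"],4))
    print("world target",w.round(4),"rotvec",rv.round(4),"shift in present tool axes mm",(1e3*R.T@(w-t)).round(1),"shift in target axes",(1e3*Rt.T@(w-t)).round(1))
def loc(p):
    o=telemetry.get_obs(); t=np.array(o["tcp_pos"])-[p[0],p[1],0]; c,s=np.cos(p[2]),np.sin(p[2])
    F=np.array(o["force"])
    print("t",round(o["time"],2),"local mm",(1e3*np.array([c*t[0]+s*t[1],-s*t[0]+c*t[1],t[2]])).round(2),"Floc",np.array([c*F[0]+s*F[1],-s*F[0]+c*F[1],F[2]]).round(2),"M",np.array(o["moment"]).round(2),"w",round(o["gripper_width"],4))
def overlay(c,im,n,box,k,shapes):
    x0,y0,x1,y1=box; o=cv2.resize(im[y0:y1,x0:x1][:,:,::-1],None,fx=k,fy=k,interpolation=cv2.INTER_CUBIC).copy()
    for p,L,col in shapes:
        uv=(proj(c,W(p,L))-[x0,y0]+.5)*k-.5
        cv2.polylines(o,[uv.round().astype(int)],False,col,1)
    cv2.imwrite(n,o)
E
python3 - <<'E'
from h import *
imgs={c:cv2.imread(f"pics/{c}0.png")[:,:,::-1] for c in C}
r=lambda x0,x1,y,z:[(x0,y,z),(x1,y,z),(x1,-y,z),(x0,-y,z),(x0,y,z)]
def sh(p): return [(p,r(-.038,.038,.026,.088),(0,255,0)),(p,r(-.097,-.065,.025,.033),(255,255,0)),(p,[(-.024,.035,.045),(-.024,-.035,.045)],(255,0,255)),(p,[(-.045,.035,.045),(-.045,-.035,.045)],(0,255,255)),(p,[(-.12,0,.034),(.04,0,.034)],(0,0,0))]
def sl(p): return sh(p)[1:]+[(p,[(-.04,.0355,.045),(.035,.0355,.045)],(0,255,0)),(p,[(-.04,-.0355,.045),(.035,-.0355,.045)],(0,255,0)),(p,[(-.04,-.0158,.045),(.035,-.0158,.045)],(0,255,0)),(p,[(-.04,.0158,.045),(.035,.0158,.045)],(0,255,0))]
overlay("top",imgs["top"],"pics/o1.png",(305,143,360,235),6,sh(PC))
overlay("side",imgs["side"],"pics/o2.png",(250,195,340,260),6,sh(PC))
overlay("top",imgs["top"],"pics/o3.png",(175,115,245,230),5,sl(PL))
overlay("side",imgs["side"],"pics/o4.png",(205,140,300,190),6,sl(PL))
def pad(a,h,w): 
    o=np.zeros((h,w,3),np.uint8);o[:a.shape[0],:a.shape[1]]=a;return o
R=lambda i:cv2.imread(f"pics/o{i}.png")
cv2.imwrite("pics/oa.png",np.hstack([pad(R(1),575,330),pad(R(3),575,350)]))
cv2.imwrite("pics/ob.png",np.vstack([pad(R(2),0+300,570) if 0 else R(2)[:300,:540] if 0 else pad(R(2)[:390],390,570) , R(4)[:200]]) if 0 else np.vstack([pad(R(2)[:290],290,570),pad(R(4),300,570)]))
go(PC,(-.089,0),.10)
E
```

```text
t 1.0 tcp [0.3243 0.6484 0.2186] F [-0.4 -0.  -0.7] w 0.093
world target [ 0.5224 -0.1841  0.1   ] rotvec [-6.191e-01  0.000e+00  1.000e-04] shift in present tool axes mm [ 118.6 -655.9  549.5] shift in target axes [ 118.6 -853.1   66.9]
```

View pics/oa.png

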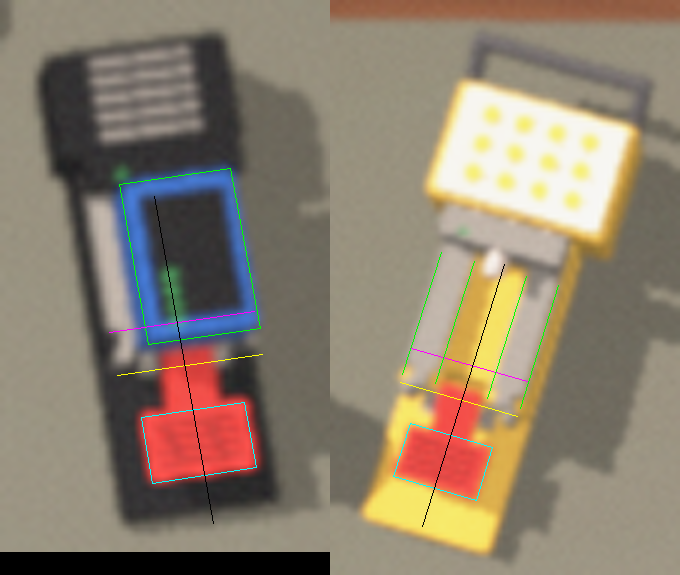

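View pics/ob.png

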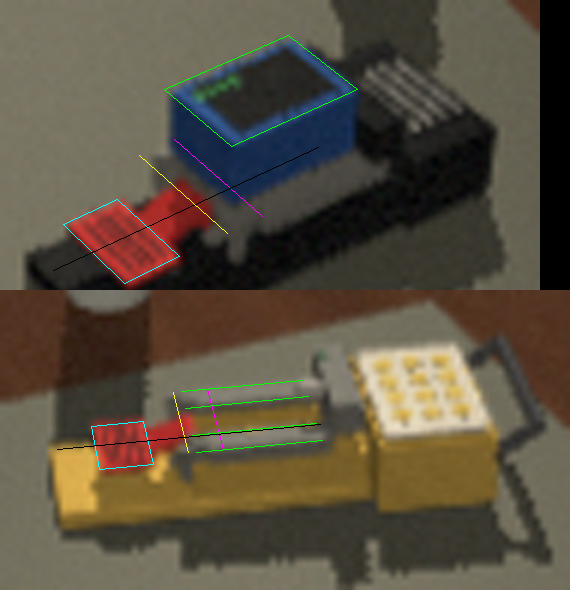

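Request:
jog_arm:
  targets: [0,0,0,0,-32,27,1,0,0,0,0,-32,27,1,0,0,0,0,-32,27,1,0,0,0,0,-32,27,1,0,0,0,0,-32,27,1,0,0,0,0,-32,27,1,0,0,0,0,-32,27,1,0,0,0,0,-32,27,1,0,0,0,0,-32,27,1,0,0,0,0,-32,27,1,0,0,0,0,-32,27,1,0,0,0,0,-32,27,1,0,0,0,0,-32,27,1,0,0,0,0,-32,27,1,0,0,0,0,-32,27,1,0,0,0,0,-32,27,1,0,0,0,0,-32,27,1,0,0,0,0,-32,27,1,0,0,0,0,-32,27,1,0,0,0,0,-32,27,1]
  force: 20

```text
time: 2.67
tcp_pos: [0.5203, -0.1638, 0.2189]
tcp_rot: [[0.001, 0.447, 0.894], [-0.0, 0.894, -0.447], [-1.0, 0.0, 0.001]]
force: [0.6, 0.5, -0.5]
gripper_width: 0.0003
```

Request:
jog_arm:
  targets: [-0.12,0,0,0,0,0,1,-0.12,0,0,0,0,0,1,-0.12,0,0,0,0,0,1,-0.12,0,0,0,0,0,1,-0.12,0,0,0,0,0,1,-0.019,0,0,0,0,0,1,0,0,0,0,0,0,1]

```text
time: 3.25
tcp_pos: [0.52, -0.1619, 0.2187]
tcp_rot: [[0.0, -0.152, 0.988], [0.0, 0.988, 0.152], [-1.0, 0.0, 0.0]]
force: [0.2, 0.6, -0.3]
gripper_width: 0.0004
```

```bash
python3 - <<'E'
from h import *
go(PC,(-.089,0),.06)
E
```

```text
t 3.25 tcp [ 0.52   -0.1619  0.2187] F [ 0.2  0.6 -0.3] w 0.0004
world target [ 0.5224 -0.1841  0.06  ] rotvec [-0.0026  0.0003 -0.0001] shift in present tool axes mm [158.7 -22.3  -1.1] shift in target axes [158.7 -22.3  -1.1]
```

Request:
jog_arm:
  targets: [-0.003,0,0,25,-11,-1,1,0,0,0,35,-11,0,1,0,0,0,35,0,0,1,0,0,0,35,0,0,1,0,0,0,25,0,0,1,0,0,0,13,0,0,1,0,0,0,5,0,0,1,0,0,0,0,0,0,1]

```text
time: 3.92
tcp_pos: [0.522, -0.1833, 0.0446]
tcp_rot: [[-0.002, -0.155, 0.988], [0.0, 0.988, 0.155], [-1.0, 0.0, -0.002]]
force: [0.0, 0.6, 0.2]
gripper_width: 0.0004
```

```bash
python3 - <<'E'
from h import *
loc(PC)
im=viewer.camera("side"); cv2.imwrite("pics/s1.png",cv2.resize(im[140:290,190:390][:,:,::-1],(800,600),interpolation=cv2.INTER_CUBIC))
E
```

```text
t 3.92 local mm [-89.2    0.82  44.61] Floc [0.14 0.61 0.18] M [ 0.08 -0.   -0.01] w 0.0004
```

View pics/s1.png

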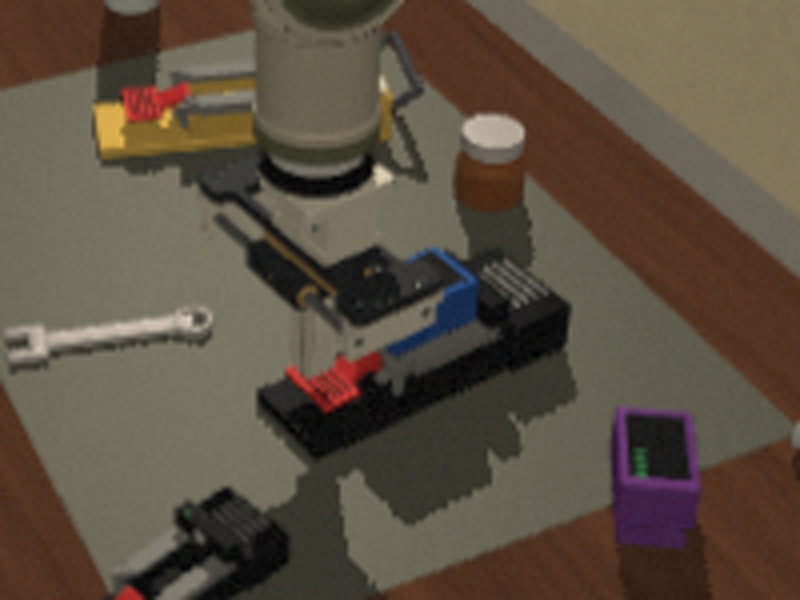

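Request:
jog_arm:
  targets: [0,0,0,6,0,0,1,0,0,0,3,0,0,1,0,0,0,2,0,0,1,0,0,0,2,0,0,1,0,0,0,2,0,0,1,0,0,0,2,0,0,1,0,0,0,1,0,0,1,0,0,0,1,0,0,1,0,0,0,0,0,0,1,0,0,0,0,0,0,1]

```text
time: 4.8
tcp_pos: [0.5225, -0.1835, 0.0266]
tcp_rot: [[0.0, -0.157, 0.988], [-0.0, 0.988, 0.157], [-1.0, -0.0, 0.0]]
force: [0.7, -0.2, 1.2]
gripper_width: 0.0007
```

```bash
python3 - <<'E'
from h import *
loc(PC)
E
```

```text
t 4.8 local mm [-88.75   0.51  26.6 ] Floc [ 0.61 -0.31  1.22] M [ 0.02 -0.12 -0.04] w 0.0007
```

Request:
jog_arm:
  targets: [0,0,0,1,0,0,1,0,0,0,1,0,0,1,0,0,0,1,0,0,1,0,0,0,0.5,0,0,1,0,0,0,0,0,0,1,0,0,0,0,0,0,1,0,0,0,0,0,0,1]

```text
time: 5.38
tcp_pos: [0.5226, -0.1835, 0.0232]
tcp_rot: [[0.0, -0.158, 0.988], [-0.0, 0.988, 0.158], [-1.0, -0.0, 0.0]]
force: [-0.4, -0.0, 1.7]
gripper_width: 0.0009
```

```bash
python3 - <<'E'
from h import *
loc(PC)
im=viewer.camera("side"); cv2.imwrite("pics/s2.png",cv2.resize(im[180:270,240:360][:,:,::-1],(800,600),interpolation=cv2.INTER_CUBIC))
E
```

```text
t 5.38 local mm [-88.7    0.53  23.15] Floc [-0.45  0.05  1.73] M [-0.   -0.16  0.01] w 0.0009
```

View pics/s2.png

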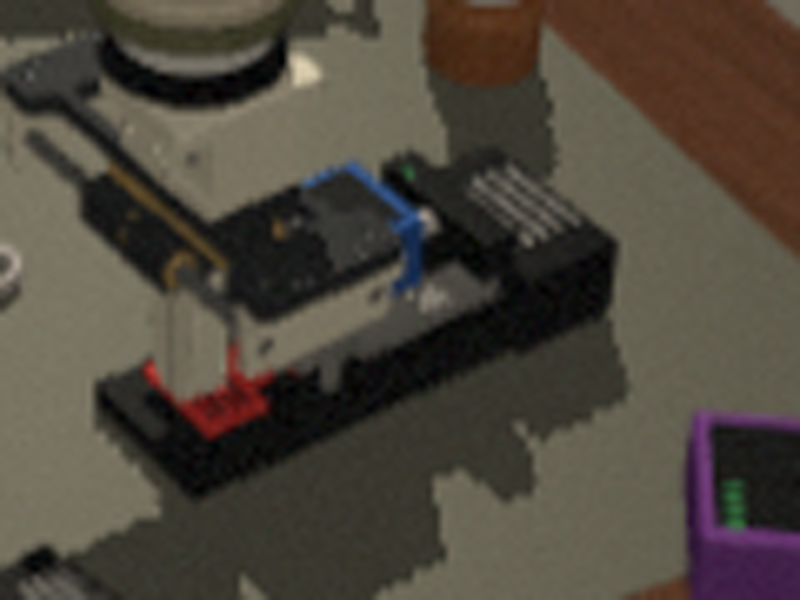

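Request:
jog_arm:
  targets: [0,0,0,-4,0,0,1,0,0,0,-10,0,-1,1,0,0,0,-25,0,0,1,0,0,0,-35,0,0,0,0,0,0,-35,0,0,0,0,0,0,-15,0,-20,0,0,0,0,0,0,-35,0,0,0,0,0,0,-35,0,0,0,0,0,0,0,0]

```text
time: 6.18
tcp_pos: [0.4249, -0.1986, 0.1479]
tcp_rot: [[-0.006, -0.154, 0.988], [-0.0, 0.988, 0.154], [-1.0, 0.001, -0.005]]
force: [-2.0, -0.7, -0.4]
gripper_width: 0.0357
```

```bash
python3 - <<'E'
from h import *
loc(PC)
imgs={c:viewer.camera(c) for c in C}
for c in C: cv2.imwrite(f"pics/{c}3.png",imgs[c][:,:,::-1])
P=[(.038,.026,.088),(.038,-.026,.088),(-.038,-.026,.088),(-.038,.026,.088)]
Pl=loop(P)
p0=W(PC,[(-.02,0,0)])[0]; p0=[p0[0],p0[1],PC[2]]
for cams in(("side",),("top","side")):
    segs=[]
    for c in cams:
        segs+=[(c,a,b,blue) for a,b in (Pl if c=="top" else [Pl[0],Pl[3]])]
        if c=="side": segs+=[(c,(.038,-.026,.050),(-.038,-.026,.050),blue),(c,(-.038,.026,.050),(-.038,-.026,.050),blue)]
    p,f=gfit(p0,segs,imgs); d=p-PC; c_,s_=np.cos(PC[2]),np.sin(PC[2])
    print(cams,p[:2].round(4),np.degrees(p[2]).round(2),"local",1e3*(c_*d[0]+s_*d[1]),1e3*(-s_*d[0]+c_*d[1]))
overlay("side",imgs["side"],"pics/o5.png",(230,170,350,260),6,[(p,P+[P[0]],(0,255,0))])
overlay("top",imgs["top"],"pics/o6.png",(290,143,370,240),6,[(p,P+[P[0]],(0,255,0))])
E
```

```text
t 6.18 local mm [-187.55    0.77  147.95] Floc [-2.07 -0.37 -0.42] M [ 0.08  0.05 -0.01] w 0.0357
('side',) [ 0.5908 -0.1732] 8.65 local -19.739405294793478 0.18541965595530616
('top', 'side') [ 0.589  -0.1735] 8.5 local -21.576192589504878 0.17240657061808484
```

View pics/o5.png

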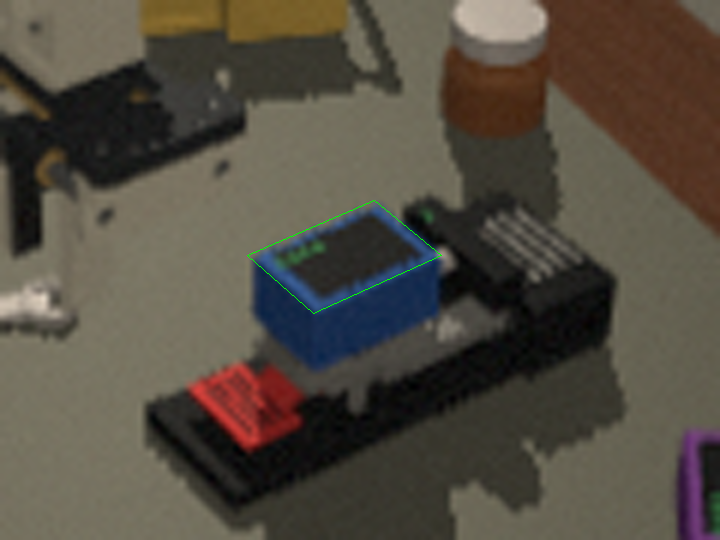

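View pics/o6.png

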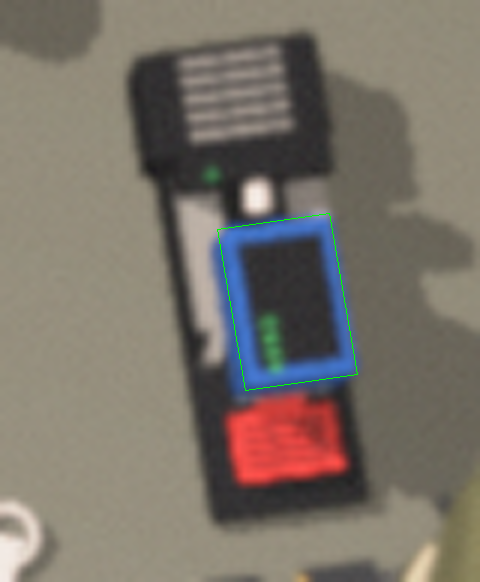

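Request:
jog_arm:
  targets: [0,0,0,0,0,25,0,0,0,0,0,0,35,0,0,0,0,0,0,35,0,0,0,0,0,0,35,0,0,0,0,0,0,25,0,0,0,0,0,0,11,0,0,0,0,0,0,0,0]

```text
time: 6.87
tcp_pos: [0.5995, -0.1701, 0.1468]
tcp_rot: [[0.002, -0.16, 0.987], [0.001, 0.987, 0.16], [-1.0, 0.0, 0.002]]
force: [0.1, 0.3, 0.0]
gripper_width: 0.0901
```

```bash
python3 - <<'E'
from h import *
go([.5895,-.1733,np.radians(8.7)],(0,0),.0535)
E
```

```text
t 6.87 tcp [ 0.5995 -0.1701  0.1468] F [0.1 0.3 0. ] w 0.0901
world target [ 0.5895 -0.1733  0.0535] rotvec [ 0.009   0.0016 -0.0004] shift in present tool axes mm [ 93.3  -1.6 -10.6] shift in target axes [ 93.3  -1.7 -10.4]
```

Request:
jog_arm:
  targets: [0.009,0,0,10,-1.6,-10.5,0,0,0,0,25,0,0,0,0,0,0,28,0,0,0,0,0,0,20,0,0,0,0,0,0,8,0,0,0,0,0,0,0,0,0,0,0,0,0,0,0,0,0]

```text
time: 7.45
tcp_pos: [0.5859, -0.1752, 0.0565]
tcp_rot: [[-0.001, -0.148, 0.989], [-0.0, 0.989, 0.148], [-1.0, 0.0, -0.001]]
force: [0.1, -1.1, 0.3]
gripper_width: 0.0929
```

```bash
python3 - <<'E'
from h import *
go([.5895,-.1733,np.radians(8.7)],(0,0),.0535)
E
```

```text
t 7.45 tcp [ 0.5859 -0.1752  0.0565] F [ 0.1 -1.1  0.3] w 0.0929
world target [ 0.5895 -0.1733  0.0535] rotvec [-0.0031 -0.0008 -0.0001] shift in present tool axes mm [3.  1.4 3.9] shift in target axes [3.  1.3 3.9]
```

Request:
jog_arm:
  targets: [-0.003,0,0,2.5,1.3,3,0,0,0,0,0,0,0,0.2,0,0,0,0,0,0,0.35,0,0,0,0,0,0,0.45,0,0,0,0,0,0,0.6,0,0,0,0,0,0,0.6,0,0,0,0,0,0,0.6,0,0,0,0,0,0,0.6]
  force: 6

```text
time: 8.12
tcp_pos: [0.5893, -0.1742, 0.0539]
tcp_rot: [[0.0, -0.151, 0.989], [-0.001, 0.989, 0.151], [-1.0, -0.001, 0.0]]
force: [1.7, -1.9, -2.9]
gripper_width: 0.052
```

```bash
python3 - <<'E'
from h import *
loc(PC)
E
```

```text
t 8.12 local mm [-21.33  -0.59  53.87] Floc [ 1.36 -2.09 -2.88] M [-0.04 -0.18  0.02] w 0.052
```

Request:
jog_arm:
  targets: [0,0,0,0,0,0,0.6,0,0,0,0,0,0,0.6,0,0,0,0,0,-3,0.6,0,0,0,0,0,-4,0.6,0,0,0,0,0,-4,0.6,0,0,0,0,0,-4,0.6]
  force: 30

```text
time: 8.62
tcp_pos: [0.5753, -0.1761, 0.0538]
tcp_rot: [[0.002, -0.151, 0.989], [-0.001, 0.989, 0.151], [-1.0, -0.001, 0.002]]
force: [3.6, -4.5, -0.9]
gripper_width: 0.052
```

```bash
python3 - <<'E'
from h import *
loc(PC)
E
```

```text
t 8.62 local mm [-35.52  -0.35  53.82] Floc [ 2.88 -4.99 -0.87] M [-0.98 -0.71 -0.14] w 0.052
```

Request:
jog_arm:
  targets: [0,0,0,0,-0.6,-4,0.6,0,0,0,0,0,-6,0.6,0,0,0,0,0,-6,0.6,0,0,0,0,0,-6,0.6]

```text
time: 8.95
tcp_pos: [0.5525, -0.1796, 0.0537]
tcp_rot: [[0.001, -0.151, 0.988], [-0.0, 0.988, 0.151], [-1.0, -0.0, 0.001]]
force: [1.7, -3.6, 0.3]
gripper_width: 0.0518
```

```bash
python3 - <<'E'
from h import *
loc(PC)
E
```

```text
t 8.95 local mm [-58.56  -0.2   53.73] Floc [ 1.12 -3.86  0.29] M [-0.62 -0.76 -0.12] w 0.0518
```

Request:
jog_arm:
  targets: [0,0,0,0,-0.6,-6,0.6,0,0,0,0,0,-8,0.6,0,0,0,0,0,-8,0.6,0,0,0,0,0,-8,0.6]

```text
time: 9.28
tcp_pos: [0.5209, -0.184, 0.0531]
tcp_rot: [[-0.003, -0.152, 0.988], [0.001, 0.988, 0.152], [-1.0, 0.001, -0.003]]
force: [0.0, -0.2, -4.5]
gripper_width: 0.0519
```

```bash
python3 - <<'E'
from h import *
loc(PC)
E
```

```text
t 9.28 local mm [-90.46   0.28  53.11] Floc [ 0.01 -0.23 -4.51] M [ 0.04 -0.01  0.03] w 0.0519
```

Request:
jog_arm:
  targets: [0,0,0,0,0,-12,0.6,0,0,0,0,0,-15,0.6,0,0,0,0,0,-15,0.6,0,0,0,-5,0,-5,0.6,0,0,0,-20,0,0,0.6,0,0,0,-30,0,0,0.6,0,0,0,-30,0,0,0.6,0,0,0,-10,0,0,0.6,0,0,0,0,0,0,0.6,0,0,0,0,0,0,0.6]

```text
time: 10.12
tcp_pos: [0.4765, -0.1916, 0.1484]
tcp_rot: [[0.001, -0.152, 0.988], [-0.0, 0.988, 0.152], [-1.0, -0.0, 0.001]]
force: [0.4, 0.2, -4.8]
gripper_width: 0.0517
```

```bash
python3 - <<'E'
from h import *
loc(PC)
imgs={c:viewer.camera(c) for c in C}
for c in C: cv2.imwrite(f"pics/{c}4.png",imgs[c][:,:,::-1])
cv2.imwrite("pics/s4.png",cv2.resize(imgs["side"][120:300,180:380][:,:,::-1],(800,600)))
# lamp start
go(PL,(-.145,0),.150)
E
```

```text
t 10.12 local mm [-135.5    -0.34  148.4 ] Floc [ 0.4   0.1  -4.82] M [0.05 0.04 0.01] w 0.0517
t 10.22 tcp [ 0.4758 -0.1913  0.1472] F [-0.3 -1.1 -5.5] w 0.0522
world target [0.4926 0.2386 0.15  ] rotvec [ 0.4264 -0.0023 -0.0005] shift in present tool axes mm [ -2.6 422.4  81.9] shift in target axes [  -2.8  418.5 -100.1]
```

View pics/s4.png

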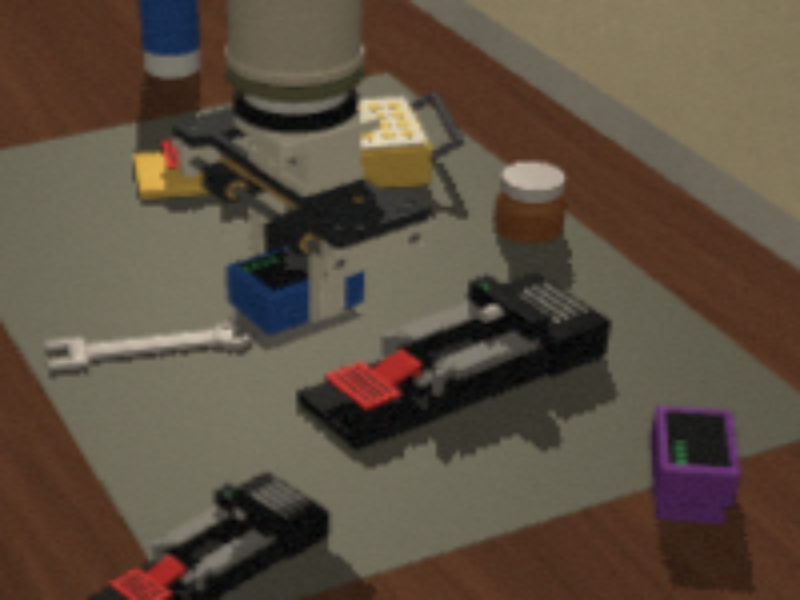

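Request:
jog_arm:
  targets: [0,0,0,0,15,3,0.6,0,0,0,0,30,6,0.6,0,0,0,0,30,6,0.6,0,0,0,0,30,6,0.6,0,0,0,0,30,6,0.6,0,0,0,0,30,6,0.6,0,0,0,0,30,6,0.6,0,0,0,0,30,6,0.6,0,0,0,0,30,6,0.6,0,0,0,0,30,6,0.6,0,0,0,0,30,6,0.6,0,0,0,0,30,6,0.6,0,0,0,0,30,6,0.6,0,0,0,0,30,4,0.6,0,0,0,0,17,3,0.6,0.106,0,0,0,0,0,0.6,0.106,0,0,0,0,0,0.6,0.106,0,0,0,0,0,0.6,0.106,0,0,0,0,0,0.6,0,0,0,0,0,0,0.6]

```text
time: 11.88
tcp_pos: [0.4928, 0.2378, 0.1467]
tcp_rot: [[-0.003, 0.272, 0.962], [-0.002, 0.962, -0.272], [-1.0, -0.003, -0.002]]
force: [0.7, -1.2, -5.4]
gripper_width: 0.0519
```

Request:
jog_arm:
  targets: [0,0,0,0,0,0,0.6,0,0,0,0,0,0,0.6]

```text
time: 12.05
tcp_pos: [0.4933, 0.2377, 0.1476]
tcp_rot: [[-0.001, 0.265, 0.964], [-0.001, 0.964, -0.265], [-1.0, -0.002, -0.001]]
force: [0.4, -0.2, -5.6]
gripper_width: 0.0519
```

```bash
python3 - <<'E'
from h import *
loc(PL)
imgs={c:viewer.camera(c) for c in C}
for c in C: cv2.imwrite(f"pics/{c}5.png",imgs[c][:,:,::-1])
cv2.imwrite("pics/s5.png",cv2.resize(imgs["side"][90:240,160:360][:,:,::-1],(800,600)))
go(PL,(-.145,0),.0900)
E
```

```text
t 12.05 local mm [-144.11   -0.68  147.58] Floc [ 0.45 -0.09 -5.55] M [-0.   -0.   -0.02] w 0.0519
t 12.15 tcp [0.4936 0.2377 0.1481] F [-0.5  0.7 -5.8] w 0.0511
world target [0.4926 0.2386 0.09  ] rotvec [ 0.0044 -0.0006  0.0007] shift in present tool axes mm [58.1  0.7 -1.2] shift in target axes [58.1  0.6 -1.2]
```

View pics/s5.png

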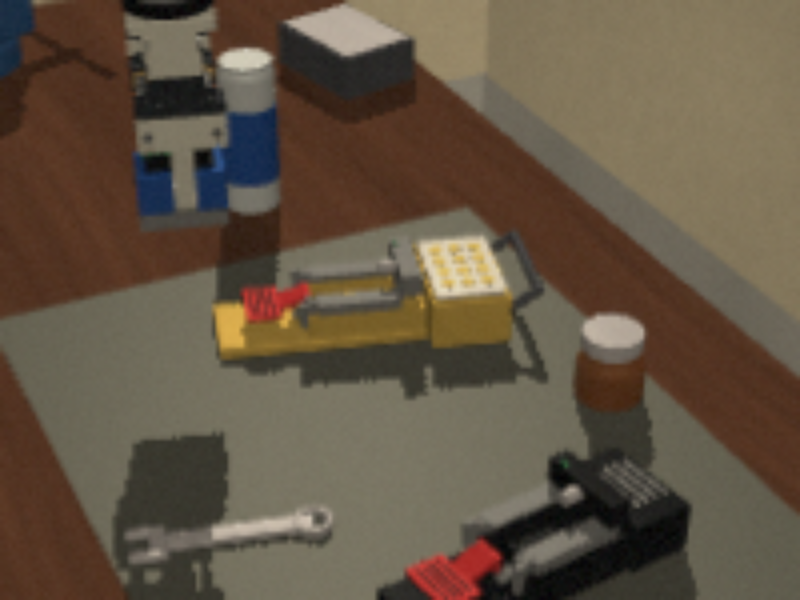

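```bash
python3 - <<'E'
from h import *
im=cv2.imread("pics/top5.png")[:,:,::-1]
r=lambda x0,x1,y,z:[(x0,y,z),(x1,y,z),(x1,-y,z),(x0,-y,z),(x0,y,z)]
t=telemetry.get_obs()["tcp_pos"]; p=[t[0],t[1],PL[2]]
overlay("top",im,"pics/o7.png",(165,110,265,230),5,[(p,r(-.038,.038,.026,t[2]+.034),(0,255,0)),(PL,[(-.15,0,.034),(.04,0,.034)],(255,0,255)),(PL,[(-.045,.035,.045),(-.045,-.035,.045)],(0,255,255))])
E
```

```text
(no output)
```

View pics/o7.png

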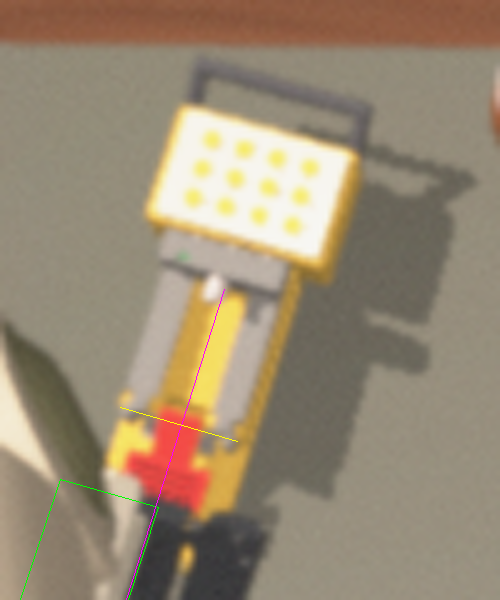

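```bash
python3 - <<'E'
from h import *
def L(p,X):
    d=X-[p[0],p[1],0]; c,s=np.cos(p[2]),np.sin(p[2]); return (1e3*np.c_[c*d[:,0]+s*d[:,1],-s*d[:,0]+c*d[:,1],X[:,2]]).round(1)
def tri(ut,us):
    N=[]
    for c,u in(("top",ut),("side",us)):
        k=C[c]; n=cv2.undistortPoints(np.array(u,float).reshape(1,1,2),k["intrinsics"],k["D"]).reshape(2,1); N.append((np.c_[k["R"],k["t"]],n))
    X=cv2.triangulatePoints(N[0][0],N[1][0],N[0][1],N[1][1]).ravel(); return X[:3]/X[3]
# plunger tip centers: charger from o6 & side4, lamp from c2/c4
for z in(.045,.05,.055): print(z,L(PC,back("top",[cp((257,195),290,143,6)],z)),L(PL,back("top",[cp((164,262),175,115,5)],z)))
def comp(c,n,box):
    im=cv2.imread(f"pics/{c}{n}.png"); x0,y0,x1,y1=box
    return cv2.resize(im[y0:y1,x0:x1],None,fx=10,fy=10,interpolation=cv2.INTER_CUBIC)
a=comp("top",4,(325,165,350,215)); b=comp("top",5,(185,155,225,205)); cv2.imwrite("pics/pl.png",np.hstack([a,b]))
a=comp("side",4,(270,185,340,235)); b=comp("side",5,(215,145,285,180)); 
cv2.imwrite("pics/pl2.png",np.vstack([a[:250],b])[:600])
E
```

```text
0.045 [[37.7 -4.  45. ]] [[37.6  4.2 45. ]]
0.05 [[36.8 -2.9 50. ]] [[36.7  3.3 50. ]]
0.055 [[35.8 -1.9 55. ]] [[35.7  2.4 55. ]]
```

View pics/pl.png

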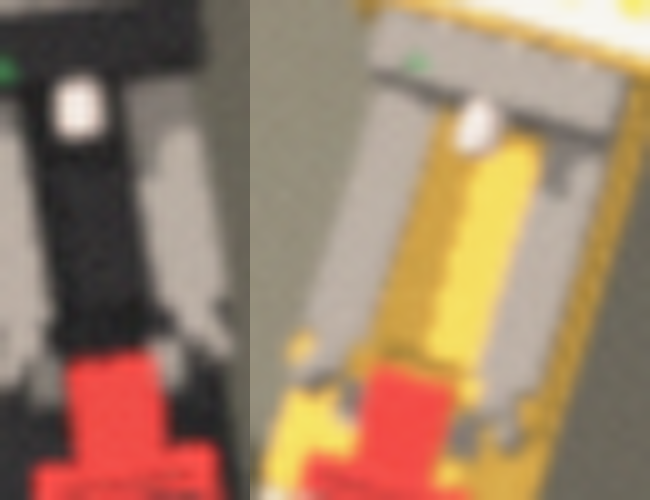

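View pics/pl2.png

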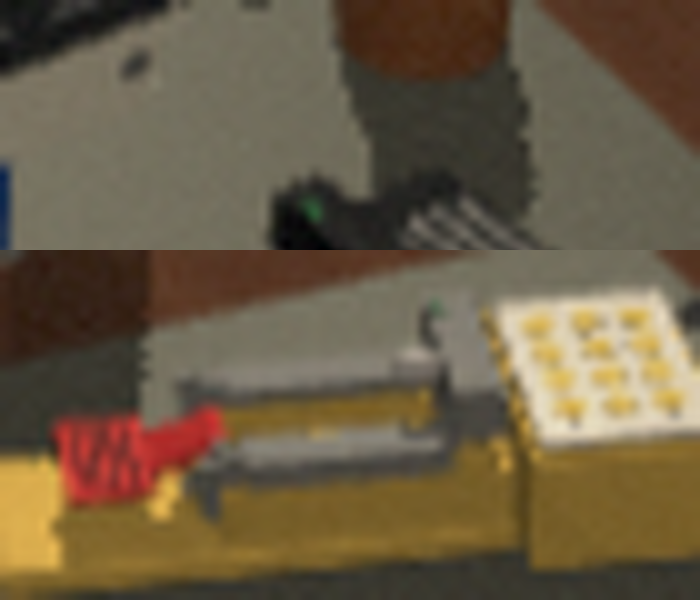

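```bash
python3 - <<'E'
from h import *
imgs={("c"):cv2.imread("pics/top4.png")[:,:,::-1],"l":cv2.imread("pics/top5.png")[:,:,::-1]}
def prof(im,p,z,x0,x1,fun):
    xs=np.linspace(x0,x1,60); ys=np.arange(-.045,.045,.0002)
    X,Y=np.meshgrid(xs,ys,indexing="ij"); uv=proj("top",W(p,np.c_[X.ravel(),Y.ravel(),0*X.ravel()+z])).reshape(*X.shape,2).astype(np.float32)
    v=cv2.remap(fun(im.astype(np.float32)).astype(np.float32),uv[...,0],uv[...,1],cv2.INTER_CUBIC).mean(0)
    g=np.gradient(cv2.GaussianBlur(v[None],(0,0),4)[0]); 
    pk=[(round(ys[i]*1e3,1),round(float(g[i]),2)) for i in range(5,len(ys)-5) if abs(g[i])==np.abs(g[i-5:i+6]).max() and abs(g[i])>.5*1]
    return pk
b=lambda I:I[...,2]
for z in(.045,.050):
    for yw in(-.6,0,.6):
        q=list(PC);q[2]+=np.radians(yw); print("charger",z,yw,prof(imgs["c"],q,z,-.03,.02,b))
    for yw in(-.6,0,.6):
        q=list(PL);q[2]+=np.radians(yw); print("lamp",z,yw,prof(imgs["l"],q,z,-.03,.02,b))
E
```

```text
charger 0.045 -0.6 [(np.float64(-36.0), 2.02), (np.float64(-16.6), -3.08), (np.float64(14.4), 3.67), (np.float64(35.8), -3.26), (np.float64(43.2), 2.32)]
charger 0.045 0 [(np.float64(-36.2), 1.99), (np.float64(-16.6), -3.11), (np.float64(14.4), 3.63), (np.float64(35.8), -3.27), (np.float64(43.2), 2.3)]
charger 0.045 0.6 [(np.float64(-36.2), 1.98), (np.float64(-16.4), -3.13), (np.float64(14.4), 3.58), (np.float64(35.8), -3.28), (np.float64(43.2), 2.27)]
lamp 0.045 -0.6 [(np.float64(-43.0), -0.75), (np.float64(-35.6), 3.15), (np.float64(-15.6), -2.12), (np.float64(-0.2), -0.9), (np.float64(16.0), 3.02), (np.float64(35.4), -1.39)]
lamp 0.045 0 [(np.float64(-43.2), -0.75), (np.float64(-35.4), 3.16), (np.float64(-15.6), -2.12), (np.float64(-0.0), -0.92), (np.float64(16.0), 3.01), (np.float64(35.4), -1.39)]
lamp 0.045 0.6 [(np.float64(-43.2), -0.76), (np.float64(-35.4), 3.15), (np.float64(-15.6), -2.11), (np.float64(-0.0), -0.93), (np.float64(16.2), 3.0), (np.float64(35.6), -1.38)]
charger 0.05 -0.6 [(np.float64(-35.0), 2.05), (np.float64(-15.4), -3.11), (np.float64(15.4), 3.7), (np.float6
[... 174 characters left out ...]
at64(43.4), 1.89)]
charger 0.05 0.6 [(np.float64(-35.0), 2.02), (np.float64(-15.4), -3.15), (np.float64(15.4), 3.62), (np.float64(36.6), -3.31), (np.float64(43.4), 1.85)]
lamp 0.05 -0.6 [(np.float64(-43.4), -0.7), (np.float64(-36.2), 3.16), (np.float64(-16.4), -2.12), (np.float64(-1.0), -0.91), (np.float64(15.0), 3.03), (np.float64(34.4), -1.4)]
lamp 0.05 0 [(np.float64(-43.4), -0.7), (np.float64(-36.2), 3.17), (np.float64(-16.4), -2.12), (np.float64(-0.8), -0.92), (np.float64(15.2), 3.02), (np.float64(34.4), -1.39)]
lamp 0.05 0.6 [(np.float64(-43.4), -0.71), (np.float64(-36.2), 3.16), (np.float64(-16.4), -2.11), (np.float64(-0.8), -0.93), (np.float64(15.2), 3.01), (np.float64(34.4), -1.38)]
```

Request:
jog_arm:
  targets: [0.004,0,0,15,0.6,-1,0.6,0,0,0,25,0,0,0.6,0,0,0,25,0,0,0.6,0,0,0,18,0,0,0.6,0,0,0,8,0,0,0.6,0,0,0,2,0,0,0.6,0,0,0,0,0,0,0.6,0,0,0,0,0,0,0.6]

```text
time: 12.82
tcp_pos: [0.4936, 0.2389, 0.0564]
tcp_rot: [[0.001, 0.272, 0.962], [0.001, 0.962, -0.272], [-1.0, 0.001, 0.001]]
force: [0.3, -1.0, -5.6]
gripper_width: 0.0517
```

```bash
python3 - <<'E'
from h import *
loc(PL); go(PL,(-.125,0),.0545)
im=viewer.camera("side"); cv2.imwrite("pics/s6.png",cv2.resize(im[120:195,190:310][:,:,::-1],(800,500),interpolation=cv2.INTER_CUBIC))
E
```

```text
t 12.82 local mm [-144.15    0.48   56.43] Floc [ 0.59 -0.83 -5.6 ] M [-0.03 -0.01 -0.01] w 0.0517
t 12.82 tcp [0.4936 0.2389 0.0564] F [ 0.3 -1.  -5.6] w 0.0517
world target [0.5119 0.2332 0.0545] rotvec [-0.0017  0.0008 -0.0008] shift in present tool axes mm [ 1.9 -0.4 19.1] shift in target axes [ 1.9 -0.5 19.1]
```

View pics/s6.png

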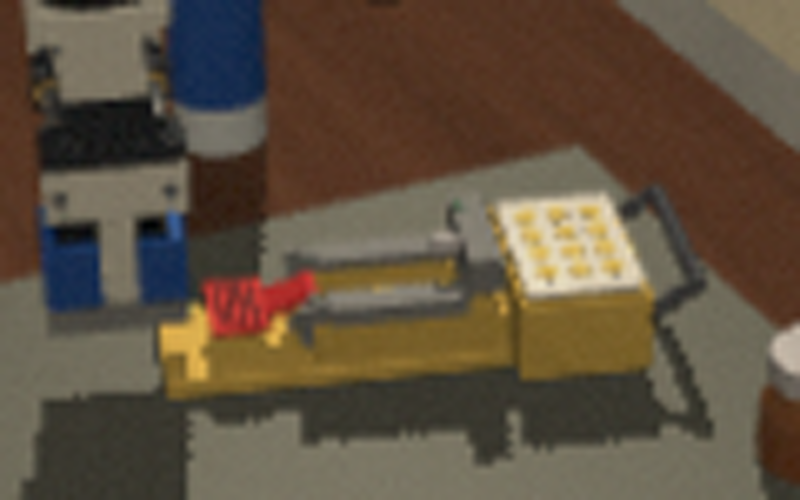

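Request:
jog_arm:
  targets: [-0.002,0,0,1.5,-0.4,5,0.6,0,0,0,0.4,0,8,0.6,0,0,0,0,0,8,0.6,0,0,0,0,0,8,0.6,0,0,0,0,0,5,0.6,0,0,0,0,0,0,0.6]

```text
time: 13.37
tcp_pos: [0.5275, 0.2284, 0.0538]
tcp_rot: [[0.002, 0.272, 0.962], [0.0, 0.962, -0.272], [-1.0, 0.001, 0.001]]
force: [0.9, 0.3, -5.5]
gripper_width: 0.0516
```

```bash
python3 - <<'E'
from h import *
loc(PL)
E
```

```text
t 13.37 local mm [-108.67   -0.38   53.83] Floc [ 0.76  0.48 -5.51] M [-0.05 -0.06 -0.  ] w 0.0516
```

Request:
jog_arm:
  targets: [0,0,0,-0.6,0.2,3,0.6,0,0,0,0,0,4,0.6,0,0,0,0,0,4,0.6,0,0,0,0,0,3,0.6]

```text
time: 13.7
tcp_pos: [0.5395, 0.2256, 0.0544]
tcp_rot: [[0.0, 0.27, 0.963], [-0.0, 0.963, -0.27], [-1.0, 0.0, 0.0]]
force: [0.1, -0.0, -4.5]
gripper_width: 0.0519
```

```bash
python3 - <<'E'
from h import *
loc(PL)
E
```

```text
t 13.7 local mm [-9.636e+01  8.000e-02  5.437e+01] Floc [ 0.14  0.03 -4.55] M [ 0.02  0.1  -0.03] w 0.0519
```

Request:
jog_arm:
  targets: [0,0,0,0,0,3,0.6,0,0,0,0,0,3,0.6,0,0,0,0,0,3,0.6,0,0,0,0,0,3,0.6]

```text
time: 14.03
tcp_pos: [0.5508, 0.2223, 0.0544]
tcp_rot: [[-0.0, 0.27, 0.963], [-0.0, 0.963, -0.27], [-1.0, -0.0, -0.0]]
force: [-0.3, -0.1, -3.5]
gripper_width: 0.0517
```

```bash
python3 - <<'E'
from h import *
loc(PL)
E
```

```text
t 14.03 local mm [-8.453e+01 -1.000e-02  5.436e+01] Floc [-0.24 -0.13 -3.51] M [ 0.09  0.18 -0.05] w 0.0517
```

Request:
jog_arm:
  targets: [0,0,0,0,0,3,0.6,0,0,0,0,0,3,0.6,0,0,0,0,0,3,0.6]

```text
time: 14.28
tcp_pos: [0.5598, 0.2198, 0.0544]
tcp_rot: [[0.0, 0.27, 0.963], [0.0, 0.963, -0.27], [-1.0, 0.0, 0.0]]
force: [0.3, 0.1, -4.0]
gripper_width: 0.052
```

```bash
python3 - <<'E'
from h import *
loc(PL)
im=viewer.camera("side"); cv2.imwrite("pics/s7.png",cv2.resize(im[120:195,190:310][:,:,::-1],(800,500),interpolation=cv2.INTER_CUBIC))
E
```

```text
t 14.28 local mm [-7.527e+01  6.000e-02  5.436e+01] Floc [ 0.27  0.15 -4.03] M [0.06 0.03 0.06] w 0.052
```

View pics/s7.png

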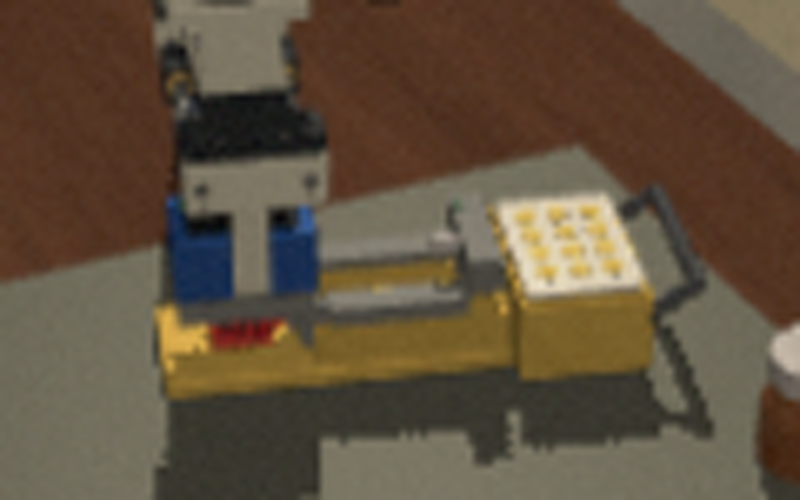

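Request:
jog_arm:
  targets: [0,0,0,0,0,2,0.6,0,0,0,0,0,2,0.6,0,0,0,0,0,2,0.6,0,0,0,0,0,2,0.6]

```text
time: 14.67
tcp_pos: [0.5672, 0.2177, 0.0543]
tcp_rot: [[0.0, 0.27, 0.963], [-0.0, 0.963, -0.27], [-1.0, -0.0, 0.0]]
force: [-1.8, 0.5, -3.1]
gripper_width: 0.0515
```

```bash
python3 - <<'E'
from h import *
loc(PL)
E
```

```text
t 14.67 local mm [-6.751e+01  2.000e-02  5.434e+01] Floc [-1.87  0.02 -3.07] M [ 0.03  0.06 -0.04] w 0.0515
```

Request:
jog_arm:
  targets: [0,0,0,0,0,2,0.6,0,0,0,0,0,2,0.6,0,0,0,0,0,2,0.6,0,0,0,0,0,2,0.6]

```text
time: 15.0
tcp_pos: [0.5749, 0.2155, 0.0543]
tcp_rot: [[0.0, 0.27, 0.963], [-0.0, 0.963, -0.27], [-1.0, -0.0, 0.0]]
force: [-0.6, 0.5, -3.4]
gripper_width: 0.0516
```

```bash
python3 - <<'E'
from h import *
loc(PL)
E
```

```text
t 15.0 local mm [-5.949e+01  1.000e-02  5.434e+01] Floc [-0.67  0.3  -3.37] M [ 0.02  0.04 -0.01] w 0.0516
```

Entering the rails cleanly. Continuing.

Request:
jog_arm:
  targets: [0,0,0,0,0,2,0.6,0,0,0,0,0,2,0.6,0,0,0,0,0,2,0.6,0,0,0,0,0,2,0.6]

```text
time: 15.33
tcp_pos: [0.5826, 0.2133, 0.0543]
tcp_rot: [[-0.0, 0.27, 0.963], [-0.0, 0.963, -0.27], [-1.0, -0.0, -0.0]]
force: [0.2, 0.3, -3.2]
gripper_width: 0.052
```

```bash
python3 - <<'E'
from h import *
loc(PL)
E
```

```text
t 15.33 local mm [-5.153e+01  1.000e-02  5.430e+01] Floc [ 0.1   0.33 -3.2 ] M [0.07 0.01 0.01] w 0.052
```

Request:
jog_arm:
  targets: [0,0,0,0,0,2,0.6,0,0,0,0,0,2,0.6,0,0,0,0,0,2,0.6,0,0,0,0,0,2,0.6]

```text
time: 15.67
tcp_pos: [0.5904, 0.2112, 0.0543]
tcp_rot: [[-0.0, 0.27, 0.963], [-0.0, 0.963, -0.27], [-1.0, -0.0, 0.0]]
force: [-0.1, -0.7, -3.0]
gripper_width: 0.0521
```

```bash
python3 - <<'E'
from h import *
loc(PL)
E
```

```text
t 15.67 local mm [-4.347e+01  1.000e-02  5.431e+01] Floc [ 0.06 -0.67 -2.96] M [0.08 0.08 0.03] w 0.0521
```

Request:
jog_arm:
  targets: [0,0,0,0,0,2,0.6,0,0,0,0,0,2,0.6,0,0,0,0,0,2,0.6,0,0,0,0,0,1,0.6]

```text
time: 16.0
tcp_pos: [0.5972, 0.2092, 0.0544]
tcp_rot: [[0.0, 0.271, 0.963], [-0.0, 0.963, -0.271], [-1.0, 0.0, 0.0]]
force: [-0.8, 0.1, -3.0]
gripper_width: 0.0518
```

```bash
python3 - <<'E'
from h import *
loc(PL)
E
```

```text
t 16.0 local mm [-3.630e+01 -2.000e-02  5.436e+01] Floc [-0.78 -0.09 -3.01] M [ 0.01  0.06 -0.01] w 0.0518
```

Request:
jog_arm:
  targets: [0,0,0,0,0,2,0.6,0,0,0,0,0,2,0.6,0,0,0,0,0,2,0.6,0,0,0,0,0,2,0.6]

```text
time: 16.33
tcp_pos: [0.6048, 0.2071, 0.0543]
tcp_rot: [[-0.0, 0.27, 0.963], [-0.0, 0.963, -0.27], [-1.0, -0.0, 0.0]]
force: [-0.2, 0.1, -4.3]
gripper_width: 0.0521
```

```bash
python3 - <<'E'
from h import *
loc(PL)
E
```

```text
t 16.33 local mm [-28.48  -0.    54.32] Floc [-0.22  0.07 -4.28] M [0.06 0.07 0.01] w 0.0521
```

Request:
jog_arm:
  targets: [0,0,0,0,0,2,0.6,0,0,0,0,0,2,0.6,0,0,0,0,0,2,0.6,0,0,0,0,0,2,0.6]

```text
time: 16.67
tcp_pos: [0.6125, 0.2049, 0.0543]
tcp_rot: [[0.0, 0.27, 0.963], [-0.0, 0.963, -0.27], [-1.0, -0.0, 0.0]]
force: [-1.2, 0.5, -3.9]
gripper_width: 0.0514
```

```bash
python3 - <<'E'
from h import *
loc(PL)
E
```

```text
t 16.67 local mm [-20.48  -0.    54.35] Floc [-1.3   0.19 -3.87] M [ 0.05  0.11 -0.05] w 0.0514
```

Request:
jog_arm:
  targets: [0,0,0,0,0,2,0.6,0,0,0,0,0,2,0.6,0,0,0,0,0,1,0.6]

```text
time: 16.92
tcp_pos: [0.6175, 0.2035, 0.0543]
tcp_rot: [[0.0, 0.271, 0.963], [-0.0, 0.963, -0.271], [-1.0, 0.0, 0.0]]
force: [0.2, -1.1, -3.7]
gripper_width: 0.0524
```

```bash
python3 - <<'E'
from h import *
loc(PL)
E
```

```text
t 16.92 local mm [-1.530e+01 -2.000e-02  5.434e+01] Floc [ 0.46 -0.96 -3.71] M [-0.04  0.1  -0.02] w 0.0524
```

Now small steps to find the plunger.

Request:
jog_arm:
  targets: [0,0,0,0,0,1,0.6,0,0,0,0,0,1,0.6]

```text
time: 17.08
tcp_pos: [0.6191, 0.2031, 0.0543]
tcp_rot: [[-0.0, 0.27, 0.963], [-0.0, 0.963, -0.27], [-1.0, -0.0, -0.0]]
force: [-0.9, -0.6, -3.5]
gripper_width: 0.052
```

```bash
python3 - <<'E'
from h import *
loc(PL)
E
```

```text
t 17.08 local mm [-1.363e+01  1.000e-02  5.432e+01] Floc [-0.68 -0.82 -3.45] M [0.   0.12 0.01] w 0.052
```

Request:
jog_arm:
  targets: [0,0,0,0,0,1,0.6,0,0,0,0,0,1,0.6]

```text
time: 17.25
tcp_pos: [0.621, 0.2026, 0.0543]
tcp_rot: [[-0.0, 0.27, 0.963], [-0.0, 0.963, -0.27], [-1.0, -0.0, -0.0]]
force: [-0.5, 0.6, -3.0]
gripper_width: 0.0518
```

```bash
python3 - <<'E'
from h import *
loc(PL)
E
```

```text
t 17.25 local mm [-1.167e+01  2.000e-02  5.433e+01] Floc [-0.68  0.4  -3.  ] M [ 0.01  0.06 -0.02] w 0.0518
```

Request:
jog_arm:
  targets: [0,0,0,0,0,1,0.6,0,0,0,0,0,1,0.6]

```text
time: 17.42
tcp_pos: [0.622, 0.2023, 0.0542]
tcp_rot: [[-0.002, 0.27, 0.963], [-0.0, 0.963, -0.27], [-1.0, -0.0, -0.002]]
force: [-4.5, 2.3, -2.3]
gripper_width: 0.052
```

```bash
python3 - <<'E'
from h import *
loc(PL)
E
```

```text
t 17.42 local mm [-1.059e+01  1.000e-02  5.421e+01] Floc [-4.98  0.95 -2.27] M [0.32 1.05 0.03] w 0.052
```

Request:
jog_arm:
  targets: [0,0,0,0,0,1,0.6,0,0,0,0,0,1,0.6]

```text
time: 17.58
tcp_pos: [0.6238, 0.2018, 0.0542]
tcp_rot: [[-0.002, 0.27, 0.963], [-0.0, 0.963, -0.27], [-1.0, -0.001, -0.002]]
force: [-5.8, 1.4, -2.1]
gripper_width: 0.0522
```

```bash
python3 - <<'E'
from h import *
loc(PL)
E
```

```text
t 17.58 local mm [-8.73  0.   54.15] Floc [-5.92 -0.22 -2.13] M [0.3  1.15 0.01] w 0.0522
```

Request:
jog_arm:
  targets: [0,0,0,0,0,1,0.6,0,0,0,0,0,1,0.6,0,0,0,0,0,1,0.6,0,0,0,0,0,1,0.6]

```text
time: 17.92
tcp_pos: [0.6277, 0.2007, 0.0541]
tcp_rot: [[-0.002, 0.27, 0.963], [-0.0, 0.963, -0.27], [-1.0, -0.001, -0.002]]
force: [-5.1, 1.9, -2.2]
gripper_width: 0.0518
```

```bash
python3 - <<'E'
from h import *
loc(PL)
E
```

```text
t 17.92 local mm [-4.680e+00 -1.000e-02  5.412e+01] Floc [-5.42  0.49 -2.21] M [ 0.35  1.29 -0.04] w 0.0518
```

Request:
jog_arm:
  targets: [0,0,0,0,0,1,0.6,0,0,0,0,0,1,0.6,0,0,0,0,0,1,0.6]

```text
time: 18.17
tcp_pos: [0.6304, 0.1999, 0.0541]
tcp_rot: [[-0.002, 0.27, 0.963], [-0.0, 0.963, -0.27], [-1.0, -0.001, -0.002]]
force: [-5.9, 1.6, -1.7]
gripper_width: 0.0516
```

```bash
python3 - <<'E'
from h import *
loc(PL)
E
```

```text
t 18.17 local mm [-1.820e+00 -4.000e-02  5.413e+01] Floc [-6.08 -0.   -1.74] M [0.44 1.37 0.02] w 0.0516
```

Request:
jog_arm:
  targets: [0,0,0,0,0,0.7,0.6,0,0,0,0,0,0.7,0.6]

```text
time: 18.33
tcp_pos: [0.6317, 0.1995, 0.0541]
tcp_rot: [[-0.002, 0.27, 0.963], [-0.0, 0.963, -0.27], [-1.0, -0.001, -0.002]]
force: [-6.8, 1.2, -1.4]
gripper_width: 0.0515
```

```bash
python3 - <<'E'
from h import *
loc(PL)
im=viewer.camera("side"); cv2.imwrite("pics/s8.png",cv2.resize(im[120:195,190:310][:,:,::-1],(800,500),interpolation=cv2.INTER_CUBIC))
E
```

```text
t 18.33 local mm [-0.5  -0.   54.12] Floc [-6.85 -0.63 -1.36] M [0.41 1.44 0.04] w 0.0515
```

View pics/s8.png

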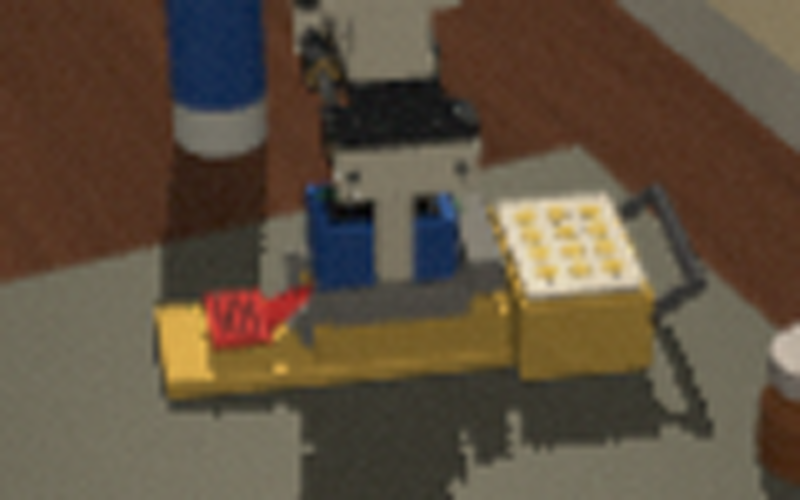

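Request:
jog_arm:
  targets: [0,0,0,0,0,0.6,0.6,0,0,0,0,0,0.4,0.6]

```text
time: 18.55
tcp_pos: [0.6326, 0.1993, 0.0541]
tcp_rot: [[-0.002, 0.27, 0.963], [-0.0, 0.963, -0.27], [-1.0, -0.001, -0.002]]
force: [-6.5, 1.8, -1.1]
gripper_width: 0.0519
```

```bash
python3 - <<'E'
from h import *
loc(PL)
im=viewer.camera("side"); cv2.imwrite("pics/side9.png",im[:,:,::-1]);cv2.imwrite("pics/s9.png",cv2.resize(im[120:195,190:310][:,:,::-1],(800,500),interpolation=cv2.INTER_CUBIC))
E
```

```text
t 18.55 local mm [ 3.700e-01 -1.000e-02  5.413e+01] Floc [-6.74  0.   -1.12] M [ 0.48  1.49 -0.02] w 0.0519
```

View pics/s9.png

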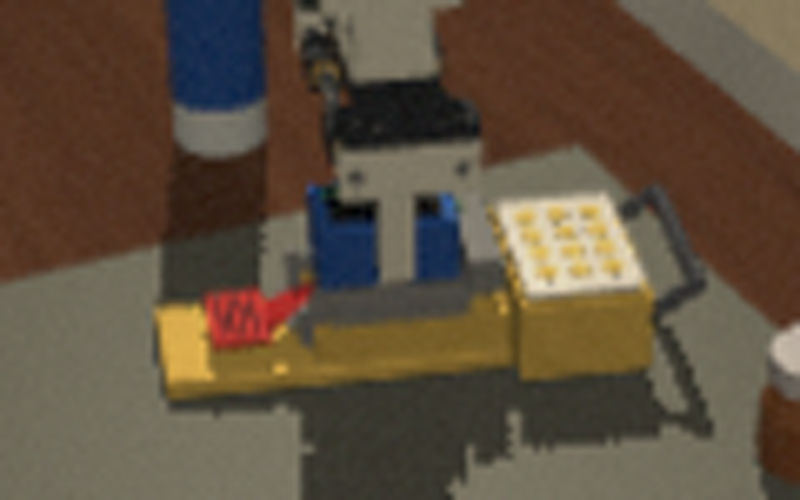

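Request:
jog_arm:
  targets: [0,0,0,0,0,0.5,0.6,0,0,0,0,0,0.5,0.6]

```text
time: 18.77
tcp_pos: [0.6335, 0.199, 0.054]
tcp_rot: [[-0.002, 0.27, 0.963], [-0.0, 0.963, -0.27], [-1.0, -0.001, -0.002]]
force: [-6.7, 1.7, -1.4]
gripper_width: 0.0519
```

```bash
cat >> h.py <<'E'
def tabrow(im):
    m=(im[150:185,212:245,0].astype(int)-im[150:185,212:245,1]>60); r,c=np.nonzero(m); print("lamp red px",m.sum(),"row mean",(r.mean()+150).round(2),"top row",r.min()+150)
E
python3 - <<'E'
from h import *
for n in("side0","side4","side5"): tabrow(cv2.imread(f"pics/{n}.png")[:,:,::-1])
tabrow(cv2.imread("pics/side9.png")[:,:,::-1])
loc(PL)
im=viewer.camera("side"); tabrow(im)
E
```

```text
lamp red px 110 row mean 165.05 top row 161
lamp red px 29 row mean 166.21 top row 162
lamp red px 110 row mean 164.97 top row 161
lamp red px 101 row mean 166.83 top row 163
t 18.77 local mm [ 1.330e+00 -5.000e-02  5.402e+01] Floc [-6.87 -0.16 -1.38] M [ 0.4   1.35 -0.  ] w 0.0519
lamp red px 109 row mean 165.06 top row 161
```

Request:
jog_arm:
  targets: [0,0,0,0,0,-0.5,0.6,0,0,0,0,0,-0.5,0.6,0,0,0,0,0,-0.5,0.6,0,0,0,0,0,0,0.6]
  force: 15

```text
time: 19.15
tcp_pos: [0.6329, 0.1992, 0.054]
tcp_rot: [[-0.001, 0.27, 0.963], [-0.0, 0.963, -0.27], [-1.0, -0.0, -0.001]]
force: [-3.0, 1.7, -5.4]
gripper_width: 0.052
```

```bash
python3 - <<'E'
from h import *
loc(PL)
im=viewer.camera("side"); tabrow(im)
E
```

```text
t 19.15 local mm [ 7.000e-01 -2.000e-02  5.401e+01] Floc [-3.31  0.83 -5.4 ] M [ 0.34  0.98 -0.01] w 0.052
lamp red px 108 row mean 165.1 top row 161
```

Request:
jog_arm:
  targets: [0,0,0,0,0,0,0.42,0,0,0,0,0,0,0.4,0,0,0,0,0,0,0.3,0,0,0,0,0,0,0.2,0,0,0,0,0,0,0.15,0,0,0,0,0,0,0.15,0,0,0,-5,0,0,0.15,0,0,0,-15,0,0,0.15,0,0,0,-25,0,0,0.15,0,0,0,-30,0,0,0.15,0,0,0,-30,0,0,0.15,0,0,0,-20,0,0,0.15,0,0,0,0,0,-25,0.15,0,0,0,0,0,-30,0.15,0,0,0,0,0,-25,0.15,0,0,0,0,0,0,0.15,0,0,0,0,0,0,0.15]

```text
time: 20.62
tcp_pos: [0.5556, 0.2214, 0.1801]
tcp_rot: [[0.0, 0.269, 0.963], [0.001, 0.963, -0.269], [-1.0, 0.001, 0.0]]
force: [0.4, 0.1, -0.0]
gripper_width: 0.0791
```

```bash
python3 - <<'E'
from h import *
loc(PL)
im={c:viewer.camera(c) for c in C}; tabrow(im["side"])
cv2.imwrite("pics/s10.png",cv2.resize(im["side"][120:270,190:390][:,:,::-1],(800,600),interpolation=cv2.INTER_CUBIC))
P=[(.038,.026,.088),(.038,-.026,.088),(-.038,-.026,.088),(-.038,.026,.088)]
Pl=loop(P)
segs=[("side",a,b,blue) for a,b in(Pl[0],Pl[3])]+[("side",(.038,-.026,.050),(-.038,-.026,.050),blue),("side",(-.038,.026,.050),(-.038,-.026,.050),blue)]
for s in(segs,segs+[("top",a,b,blue) for a,b in Pl]):
    p,f=gfit(PL,s,im); d=p-PL; c_,s_=np.cos(PL[2]),np.sin(PL[2]); print(p[:2],np.degrees(p[2]),1e3*(c_*d[0]+s_*d[1]),1e3*(-s_*d[0]+c_*d[1]))
cv2.imwrite("pics/t10.png",cv2.resize(im["top"][100:340,70:390][:,:,::-1],(800,600),interpolation=cv2.INTER_CUBIC))
E
```

```text
t 20.62 local mm [-79.69   0.48 180.13] Floc [ 0.32  0.22 -0.02] M [ 0.03 -0.05 -0.04] w 0.0791
lamp red px 108 row mean 165.1 top row 161
[0.63388208 0.20241961] -14.905252242473479 0.8022184575147441 3.3621257472431285
[0.63249438 0.19979391] -16.005172418667463 0.17680731952257459 0.458878650292359
```

View pics/s10.png

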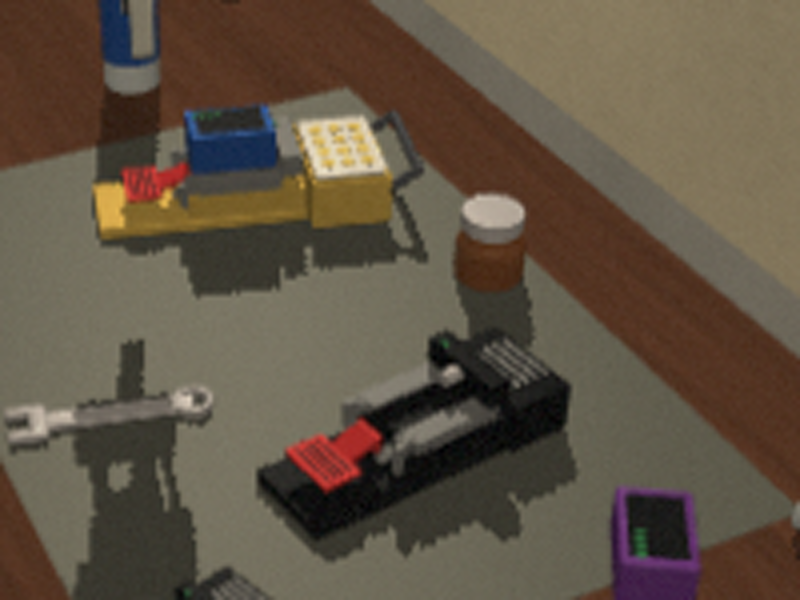

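View pics/t10.png

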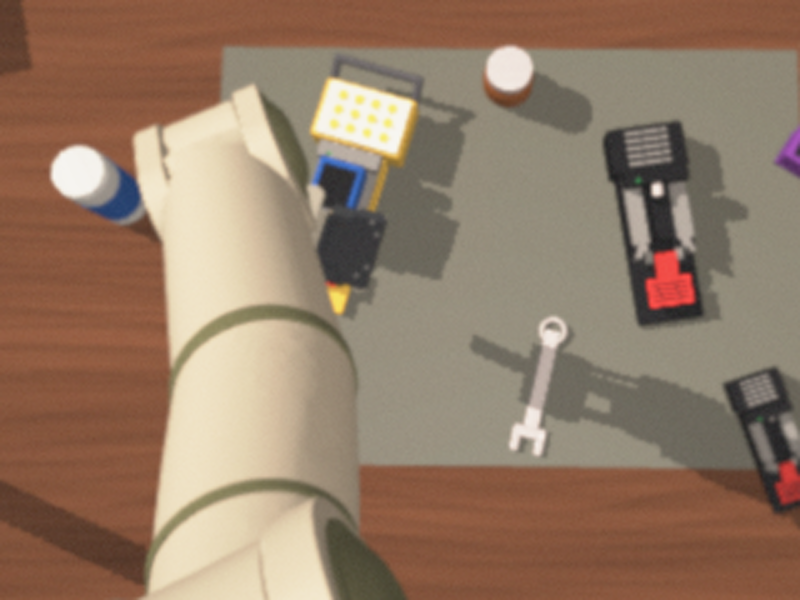

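```bash
python3 - <<'E'
from h import *
loc(PL); print(arm.sign_off())
E
```

```text
t 20.72 local mm [-7.7750e+01  1.5000e-01  1.7981e+02] Floc [ 0.15 -0.59 -0.03] M [ 0.03 -0.   -0.01] w 0.0791
the job is handed in; nothing more can be done
None
```

The pack is in the yellow lamp with the lamp's catch up behind it, and I handed the job in at about 20.7 s. The hand-in reports no verdict.

- **Charger:** I pressed the red tab with the closed fingers, with under 2 N measured. The pack popped out about 21 mm. I gripped it across its 52 mm and drew it out along the rails, with up to about 5 N of side load.
- **Lamp:** I slid the pack in gently. The plunger met it about 11 mm before home, and the push peaked at about 7 N. The red tab sprang up once the pack was about 1 mm past where I reckoned home. I then eased back, let go and moved clear.

**Last checks**
- The lamp tab is back at its original height in the side picture (pixel row 165.1, against 165.0 before and 166.8 while pressed).
- The charger's tab is up.
- The can, jar and wrench look unmoved; I judged this by eye and did not measure it.
- The tool force is about 0, with the arm standing clear behind the pack.
- The two-camera fit puts the pack at 0.2 mm along and 0.5 mm across from my estimated seat, turned 0.3°.

**Disagreement:** the side camera alone gave 3.4 mm across. I put that down to its weak view in that direction, because the rails allow only 1.2 mm of play and the measured side forces stayed under about 1 N.

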